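Test the radio stop boxes before opening

TASK

Before the model railway opens, test the three radio stop boxes in the charging desk, working from left to right as the robot sees them: press each red mushroom button in as far as it will go and let it go. A sound button stays in; leave those boxes latched in their bays. If a button springs back out, lift that box out and set it down gently, upright, on the floor of the wooden repair tray; leave the models and the mug alone.

Things in the scene. Friction and masses are not known exactly. Their poses are not given: they have to be found in the camera images.
- box_left_centre (a point): left box (+y end of the desk, robot's view) of three alike: loose radio stop box, grey plastic, 80 x 60 x 54 mm (own x, y, z), about 0.35 kg, red mushroom button on top. Point: middle of the box, 27 mm above its underside. Own z points out through the button, in the bay 30 degrees off vertical, leaning to the robot; x points up the slope, y is the 60 mm width to grip. Button top 83 mm above the underside (74 pressed).
- button_left_top (a point): middle of the top of that box's red mushroom button (40 mm across, head 14 mm thick, over a fixed black collar 44 mm across and 6 mm high on the box's lid); moves with the button. Own z points out along the stroke.
- button_left (a joint): how far that button is pressed (m): 0 out (at the start), 0.009 fully home on its stop. It takes about 7 N to start moving; the force then falls. A sound button snaps in past 6 mm and stays at 0.009 when let go (about 3 N holds it). A faulty one meets a hard stop 4 to 5 mm in and springs back to 0. Any of the boxes may be faulty.
- box_middle_centre (a point): middle box of three alike: loose radio stop box, grey plastic, 80 x 60 x 54 mm (own x, y, z), about 0.35 kg, red mushroom button on top. Point: middle of the box, 27 mm above its underside. Own z points out through the button, in the bay 30 degrees off vertical, leaning to the robot; x points up the slope, y is the 60 mm width to grip. Button top 83 mm above the underside (74 pressed).
- button_middle_top (a point): middle of the top of that box's red mushroom button (40 mm across, head 14 mm thick, over a fixed black collar 44 mm across and 6 mm high on the box's lid); moves with the button. Own z points out along the stroke.
- button_middle (a joint): how far that button is pressed (m): 0 out (at the start), 0.009 fully home on its stop. It takes about 7 N to start moving; the force then falls. A sound button snaps in past 6 mm and stays at 0.009 when let go (about 3 N holds it). A faulty one meets a hard stop 4 to 5 mm in and springs back to 0. Any of the boxes may be faulty.
- box_right_centre (a point): right box (-y end) of three alike: loose radio stop box, grey plastic, 80 x 60 x 54 mm (own x, y, z), about 0.35 kg, red mushroom button on top. Point: middle of the box, 27 mm above its underside. Own z points out through the button, in the bay 30 degrees off vertical, leaning to the robot; x points up the slope, y is the 60 mm width to grip. Button top 83 mm above the underside (74 pressed).
- button_right_top (a point): middle of the top of that box's red mushroom button (40 mm across, head 14 mm thick, over a fixed black collar 44 mm across and 6 mm high on the box's lid); moves with the button. Own z points out along the stroke.
- button_right (a joint): how far that button is pressed (m): 0 out (at the start), 0.009 fully home on its stop. It takes about 7 N to start moving; the force then falls. A sound button snaps in past 6 mm and stays at 0.009 when let go (about 3 N holds it). A faulty one meets a hard stop 4 to 5 mm in and springs back to 0. Any of the boxes may be faulty.
- desk_face (a point): charging desk: fixed grey wedge 335 mm wide (y), 130 deep (x), 30 high in front, 105 at the back; its face rises away from the robot at 30 degrees. Point: middle of the face, 67.5 mm up; axes level (x away from the robot, y left). Bays 110 mm apart along y, middles 12 mm down the slope from it, with a 12 mm high ledge below the boxes and 6 mm ribs 2.5 mm from their sides.
- tray_in (a point): open wooden repair tray, fixed, empty, 200 x 160 mm outside (own x, y), 28 mm high, walls 6 mm thick; stands to the left or to the right of the desk. Point: centre of its inner floor, 6 mm above the table; own z up.
- shed: model goods shed, white walls and grey gable roof, on a base plate 130 x 150 mm, 80 mm high, loose, on the other side of the desk from the tray; origin at the centre of its underside. To be left alone.
- wagon: brown model goods wagon on a display track, 34 x 150 mm, 51 mm high, loose, on the table before the desk; origin at the centre of its underside. To be left alone.
- mug: white mug, 80 mm across, 92 mm high, loose, behind the desk; origin at the centre of its underside. To be left alone.

How it is judged:
By the outcome, as a careful person would: the job done as asked, in the order asked, and still so for the second after the job is handed in, with the robot touching nothing.
It also fails if it takes over 61 s, if anything falls off the work surface, if the arm or the gripper's body presses on something with over 40 N, if the wrist force passes 120 N, or if a joint passes its speed limit or range.

ROBOT

A 7-joint arm with a two-finger parallel gripper is mounted at the origin on the work surface. World frame = base frame: x ahead of the robot, y to its left, z up, the work surface at z = 0. Lengths are in mm, angles in degrees, forces in N, time in s.
With the tool pointing down it reaches from about 425 to 800 mm from the base axis. Payload 8.3 kg.
Tool frame: the origin (TCP) lies midway between the tips of the shut fingers; the grasp point (between the pads) lies 19 mm behind it (arm.grip_depth is the distance from the TCP to the grasp point, in mm); z points along the fingers, y is the line along which they close (so a half turn about z gives the same grasp; the last joint's range is limited). The gripper opens to 85 mm and grips with 20 to 120 N. Pads are 22 mm wide; open, the fingers measure 114 mm over their backs; the gripper's body (76 mm by 85 mm) begins 54 mm behind the grasp point. The pads swing forward as they close: fully open they stand 13 mm farther back than shut.
Start: joints at [-73.333, 21.967, 0.94, 78.501, -0.361, 79.538, -2.664], TCP at [216.486, 586.289, 204.379] pointing down, gripper open.
Joint ranges: [-169.22, 169.22], [-14.56, 117.87], [-87.37, 89.26], [10.42, 133.3], [-82.24, 262.24], [0.94, 117.77], [-172.7, 172.7]. Speed limits (degrees/s): [136.94, 136.94, 172.46, 172.46, 180, 180, 180].

INTERFACE

Orientations are given as a 3x3 rotation matrix whose columns are the frame's x, y, z axes.
In Python, from station import get_obs, optics, job, arm gives the robot as it stands.
- The arm moves only by the tool move_arm, never from a script. Its argument "deltas" is a list of rows, each an object of numbers: "fingers": the finger opening in mm, from 0 to 85.4; "x", "y", "z": the shift along the tool's x, y, z in mm; "yaw": the turn about the tool's z in degrees. In form: [{"fingers": .., "x": .., "y": .., "z": .., "yaw": ..}, ...]. A call has 1 to 12 rows; each row shifts and turns the commanded pose from where the row before left it, along the tool's axes as they then stand; what a row does not reach is not made up. A row lasts 1/10 s, in which the tool goes at most 50 mm and 8.59 degrees, less where a joint would pass 70% of its speed; a pose out of reach is approached as far as the arm can. A call with a gripper value outside its range is refused whole. The fingers move at their own pace and stop on an object; "squeeze" is the grip in N (left out, the last holds). Time passes only in rows, so rows that do not move let the fingers close. It gives the time, the measured TCP pose, the force, the opening and the grip force at its end, in the units of the state.
- get_obs(): the state, without advancing time (a new reading comes with each control period).
- optics.capture(name): name is "scene" or "top" or "wrist"; returns a dict with "color" (420x560x3 uint8, blue, green, red), "vertical_fov" (degrees; the focal length in pixels is half the picture's height over the tangent of half this angle, whatever the lens; pixels are square), "cx", "cy" (the principal point, pixels), "k1" (the pictures are not rectified: a ray, as slopes to the right and down, at radius r is drawn at 1 + k1 r^2 times it, then the intrinsics apply), "R" (3x3) and "t" (3): a world point X has camera coordinates R X + t. Camera axes: x right, y down, z forward; pixel columns grow to the right and rows downward; lengths in mm; the calibration is good to about 2 mm. A picture is of the moment at which its call begins. There is no depth.
- job.job_done(): hands the job in; it is judged then, once.
Trained networks look in a picture, given as the dict that the camera call returned (one of the last four; its "shot" number tells which), for a name from the list of things; names that differ only in an ending like _2 or _b are one class to them, and where a whole thing is asked for, a point or a joint stands for the part that bears it (a point fixed in the world has none). Each returns a list of dicts, best first, with "confidence" (0 to 1); they miss things now and then, are a little off and sometimes report something else, mostly with a low value. They report only what shows in the picture. A call takes as long as a camera call.
- optics.masks_of(picture, target): "pixels" (420x560 bool, what is visible of it) and "at" ([column, row] in pixels, amid what is visible of it).
The state is a dict: "time_s": time; "joint_positions": joint angles; "dq": joint speeds; "tau": joint torques, N m; "ee_pos": TCP position; "tcp_rot": TCP orientation; "contact_force": force on the tool from outside, world axes, zero at the start; "ft_torque": the same for the moment, N m; "width": finger opening in mm; "grip_force": force on a finger pad.
Only numpy, scipy, OpenCV 4.12 (cv2) and the standard library are available. Lean on these libraries where they do the work, as an engineer would, in place of code of your own. Each camera call takes 0.05 s, during which the arm holds its last target. There are 200 camera calls.

## Working session

There is one attempt and no reset: what is moved stays moved. The work goes in short steps, Python scripts to look and compute and a tool call to move; the robot and the scene stay as the last step left them, time stands still between calls to the robot, and variables do not carry over. Pictures are saved under pics/ and viewed, at most 10 in all, crops included, and the job is handed in when it is done.

Besides the shell and the picture viewer there is one more tool, called after "Emit:" by a JSON object that holds its "fn" and its "kwargs". move_arm: Moves the arm, as the interface text tells. Its arguments: {"type":"object","properties":{"deltas":{"type":"array","items":{"type":"object","properties":{"fingers":{"type":"number"},"x":{"type":"number"},"y":{"type":"number"},"z":{"type":"number"},"yaw":{"type":"number"}}}},"squeeze":{"type":"number"}},"required":["deltas"]}

```bash
mkdir -p pics; ls
cat > h.py <<'E'
import numpy as np,cv2
from station import get_obs, optics, job, arm
def ray(p,uv):
    f=p["color"].shape[0]/2/np.tan(np.radians(p["vertical_fov"])/2)
    d=np.array([(uv[0]-p["cx"])/f,(uv[1]-p["cy"])/f]);s=d.copy()
    for _ in range(30): s=d/(1+p["k1"]*(s@s))
    R=np.array(p["R"]);t=np.array(p["t"])
    return -R.T@t, R.T@np.array([s[0],s[1],1])
def plane(p,uv,z):
    c,d=ray(p,uv); return c+d*(z-c[2])/d[2]
def proj(p,X):
    f=p["color"].shape[0]/2/np.tan(np.radians(p["vertical_fov"])/2)
    q=np.array(p["R"])@np.array(X,float)+np.array(p["t"]); s=q[:2]/q[2]; s=s*(1+p["k1"]*(s@s))
    return f*s+[p["cx"],p["cy"]]
def tri(L):
    A=0;b=0
    for c,d in L:
        d=d/np.linalg.norm(d);P=np.eye(3)-np.outer(d,d);A=A+P;b=b+P@c
    return np.linalg.solve(A,b)
E
python3 - <<'E'
from h import *
o=get_obs();print({k:np.round(v,2).tolist() for k,v in o.items()})
P={n:optics.capture(n) for n in("scene","top")}
cv2.imwrite("pics/a.png",cv2.resize(np.hstack([P["scene"]["color"],P["top"]["color"]]),(800,300)))
cv2.imwrite("pics/top.png",P["top"]["color"]);cv2.imwrite("pics/sc.png",P["scene"]["color"])
for n,p in P.items():
    print(n,p["vertical_fov"],p["k1"],np.round(-np.array(p["R"]).T@p["t"]))
    for t in ["button_left_top","button_middle_top","button_right_top","box_left_centre","tray_in","desk_face","shed","wagon","mug"]:
        r=optics.masks_of(p,t); print(t,[(round(x["confidence"],2),np.round(x["at"],1).tolist(),int(x["pixels"].sum())) for x in r[:4]])
E
```

```text
pics
{'time_s': 0.0, 'joint_positions': [-73.33, 22.01, 0.94, 78.56, -0.36, 79.54, -2.66], 'dq': [-0.06, -0.16, 0.04, 0.07, -0.01, -0.11, 0.0], 'tau': [-0.0, -62.76, 0.84, -37.18, 0.02, 0.01, -0.0], 'ee_pos': [216.31, 585.77, 203.38], 'tcp_rot': [[-0.94, 0.35, -0.0], [0.35, 0.94, -0.0], [-0.0, -0.0, -1.0]], 'contact_force': [0.06, 0.24, -0.21], 'ft_torque': [0.02, -0.0, -0.08], 'grip_force': 0.0, 'width': 85.63}
scene 51.825780420619914 -0.07237387228975073 [1143. -285.  789.]
button_left_top [(0.73, [306.6, 163.7], 146)]
button_middle_top [(0.64, [263.7, 179.7], 166)]
button_right_top [(0.48, [217.2, 199.9], 185)]
box_left_centre [(0.71, [312.0, 175.7], 1159)]
tray_in [(0.82, [370.1, 163.1], 3734), (0.44, [221.8, 196.2], 175)]
desk_face [(0.61, [273.2, 233.6], 6416)]
shed [(0.94, [123.1, 272.0], 4207)]
wagon [(0.81, [237.5, 180.1], 935)]
mug [(0.97, [275.6, 320.5], 2483)]
top 55.73920152267979 -0.042014516869780395 [ 447.  -16. 1061.]
button_left_top [(0.52, [272.7, 247.6], 183), (0.51, [226.4, 247.0], 203)]
button_middle_top [(0.59, [273.5, 248.2], 204)]
button_right_top [(0.54, [318.8, 251.1], 215)]
box_left_centre [(0.74, [229.9, 248.7], 213), (0.56, [229.5, 242.0], 974)]
tray_in [(0.72, [160.1, 263.8], 4670)]
desk_face [(0.61, [282.2, 224.5], 4395)]
shed [(0.85, [409.8, 254.4], 3090)]
wagon [(0.71, [282.5, 301.3], 806)]
mug [(0.83, [326.0, 147.1], 1081)]
```

View pics/top.png

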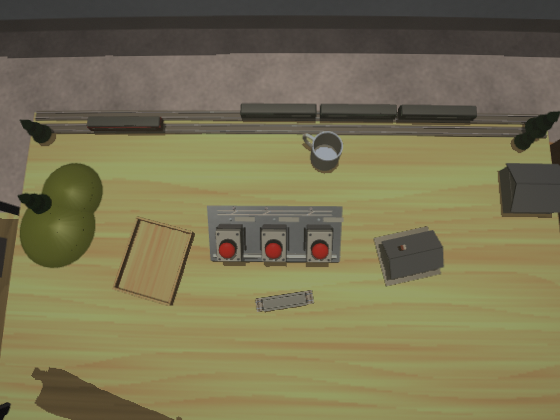

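View pics/sc.png

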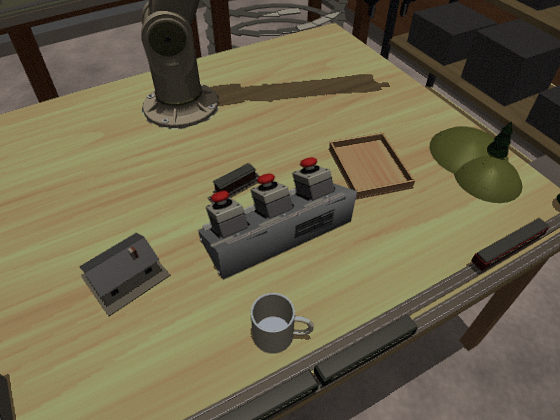

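The top view shows the desk with red buttons at about (228,250), (274,250) and (320,250). The tray is left of the desk, around (155,262), and the shed is on the right at (410,255). The wagon is in front at (285,300) and the mug is behind. Next I'll locate the buttons and the tray.

```bash
cat >> h.py <<'E'
def red(p):
    c=p["color"].astype(int); m=((c[:,:,2]>70)&(c[:,:,2]>2.5*c[:,:,1])&(c[:,:,2]>2.5*c[:,:,0])).astype(np.uint8)
    n,l,s,ce=cv2.connectedComponentsWithStats(m)
    return [(ce[i],s[i,4],s[i,:4]) for i in range(1,n) if s[i,4]>40]
E
python3 - <<'E'
from h import *
from scipy.optimize import least_squares
P={n:optics.capture(n) for n in("scene","top")}
r={}
for n,p in P.items():
    L=[x for x in red(p) if 190<x[0][0]<340 and 140<x[0][1]<270]
    L.sort(key=lambda x:x[0][0]); r[n]=[x[0] for x in L]; print(n,[(x[0].round(1).tolist(),int(x[1]),x[2].tolist()) for x in L])
r["scene"]=r["scene"][::-1]
# head middle (~6 mm under top) from centroids
B=[]
for i in range(3):
    X=tri([ray(P[n],r[n][i]) for n in P]);B.append(X)
    print(X.round(1),[ (proj(P[n],X)-r[n][i]).round(1).tolist() for n in P])
B=np.array(B);d=B[0]-B[2];print("pitch",np.linalg.norm(d)/2,"yaw",np.degrees(np.arctan2(-d[0],d[1])))
p=P["top"]
# tray
for n in P:
    m=optics.masks_of(P[n],"tray_in")[0]["pixels"].astype(np.uint8)
    c,_=cv2.findContours(m,0,2); c=max(c,key=cv2.contourArea); b=cv2.boxPoints(cv2.minAreaRect(c)); b=cv2.approxPolyDP(c,8,True)[:,0] if n=="scene" else b
    for z in (28,0): 
        W=np.array([plane(P[n],q,z) for q in b]);print(n,z,W.round().tolist(),W.mean(0).round(1))
for t in("shed","wagon","mug"):
    m=optics.masks_of(p,t)[0]["pixels"];y,x=np.nonzero(m);print(t,[plane(p,q,40)[:2].round().tolist() for q in((x.min(),y.min()),(x.max(),y.max()))])
E
```

```text
scene [([219.8, 195.6], 130, [211, 191, 18, 10]), ([265.4, 178.0], 114, [257, 174, 17, 9]), ([308.3, 161.5], 99, [301, 158, 16, 8])]
top [([226.5, 249.8], 188, [219, 243, 16, 15]), ([273.0, 250.0], 188, [266, 243, 15, 15]), ([319.8, 250.5], 191, [312, 243, 16, 16])]
[536.  130.9 129.3] [[0.4, -0.1], [0.4, 0.2]]
[537.2  20.8 129.4] [[0.6, -0.1], [0.5, 0.2]]
[538.3 -88.6 129.7] [[0.5, -0.0], [0.4, 0.2]]
pitch 109.74131321188467 yaw 0.5868165876706845
scene 28 [[460.0, 134.0, 28.0], [560.0, 129.0, 28.0], [563.0, 191.0, 28.0], [438.0, 214.0, 28.0]] [505.5 166.9  28. ]
scene 0 [[435.0, 150.0, 0.0], [539.0, 144.0, -0.0], [542.0, 208.0, 0.0], [412.0, 232.0, 0.0]] [482.  183.5  -0. ]
top 28 [[437.0, 442.0, 28.0], [636.0, 402.0, 28.0], [591.0, 235.0, 28.0], [397.0, 281.0, 28.0]] [515.3 340.1  28. ]
top 0 [[437.0, 455.0, 0.0], [641.0, 413.0, 0.0], [595.0, 242.0, 0.0], [396.0, 289.0, 0.0]] [517.1 349.8   0. ]
shed [[613.0, -235.0], [465.0, -405.0]]
wagon [[442.0, 66.0], [396.0, -78.0]]
mug [[873.0, -49.0], [763.0, -154.0]]
```

Emit:
{"fn": "move_arm", "kwargs": {"deltas": [{"fingers":0,"yaw":-8},{"fingers":0,"yaw":-8},{"fingers":0,"x":-27,"y":-38,"yaw":-4.4},{"fingers":0,"x":-27,"y":-40},{"fingers":0,"x":-27,"y":-40},{"fingers":0,"x":-27,"y":-40},{"fingers":0,"x":-27,"y":-40},{"fingers":0,"x":-27,"y":-40},{"fingers":0,"x":-27,"y":-40},{"fingers":0,"x":-27,"y":-40},{"fingers":0,"x":-27,"y":-40},{"fingers":0,"x":-27,"y":-40}], "squeeze": 20}}

```text
validation failed for argument at $.de...
```

Run:
```python
from h import *
o=get_obs();print(o["time_s"],o["ee_pos"],np.round(o["tcp_rot"],4).tolist(),o["width"],o["contact_force"])
im=cv2.imread("pics/top.png");p=optics.capture("top")
cv2.imwrite("pics/tray.png",cv2.resize(im[205:315,100:210],None,fx=5,fy=5,interpolation=cv2.INTER_CUBIC))
for z in(28,):
  W=np.array([plane(p,q,z) for q in((137,218),(194,233),(173,304),(116,288))]);print(W.round(1),W.mean(0))
```

```text
1.35 [216.48156239 586.30817341 204.38826325] [[-0.9381, 0.3464, -0.0001], [0.3464, 0.9381, 0.0], [0.0001, -0.0, -1.0]] 85.64261643220041 [-0.03296827  0.16468576 -0.76989056]
[[626.7 393.3  28. ]
 [588.9 236.2  28. ]
 [404.3 279.8  28. ]
 [440.9 433.   28. ]] [515.18037056 335.59495266  28.        ]
```

View pics/tray.png

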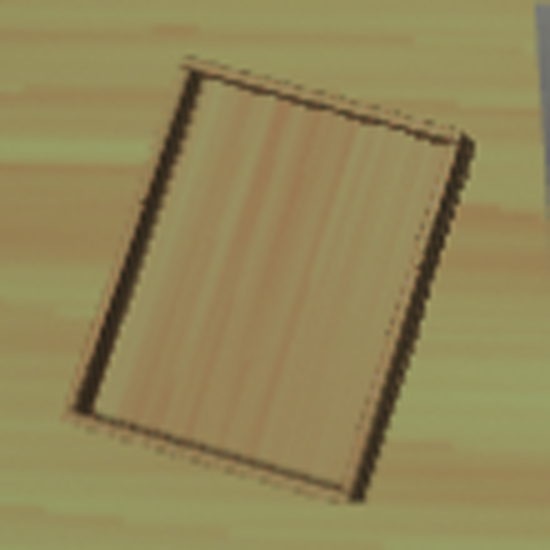

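Emit:
{"fn": "move_arm", "kwargs": {"deltas": [{"fingers":0,"x":0,"y":0,"z":0,"yaw":-8},{"fingers":0,"x":0,"y":0,"z":0,"yaw":-8},{"fingers":0,"x":-27,"y":-38,"z":0,"yaw":-4.3}], "squeeze": 20}}

```text
time_s: 1.7
ee_pos: [235.1, 550.0, 203.1]
tcp_rot: [[-1.0, -0.015, -0.003], [-0.015, 1.0, 0.001], [0.003, 0.001, -1.0]]
contact_force: [0.6, 0.1, 0.0]
width: 43.8
grip_force: 0.0
```

Run:
```python
from h import *
o=get_obs();print(o["time_s"],o["ee_pos"],np.round(o["tcp_rot"],4).tolist(),o["width"])
p=optics.capture("top")
W=np.array([plane(p,q,28) for q in((137,216.4),(191.8,233),(170.2,304),(113.6,288))]);print(W.round(1),W.mean(0),np.linalg.norm(W-np.roll(W,1,0),axis=1))
r=cv2.minAreaRect(W[:,:2].astype(np.float32));print(r)
```

```text
1.7 [235.10354278 549.95542791 203.09166594] [[-0.9999, -0.0154, -0.0035], [-0.0154, 0.9999, 0.0008], [0.0035, 0.0008, -1.0]] 43.80736764314314
[[631.1 393.7  28. ]
 [588.8 242.1  28. ]
 [404.1 287.1  28. ]
 [440.7 439.5  28. ]] [516.15517086 340.58227838  28.        ] [195.77760934 157.39480331 190.05070284 156.70623024]
((517.501953125, 340.108154296875), (157.29135131835938, 195.777587890625), 76.48641967773438)
```

Emit:
{"fn": "move_arm", "kwargs": {"deltas": [{"fingers":0,"x":-24.8,"y":-38.3,"z":0,"yaw":0},{"fingers":0,"x":-24.8,"y":-38.3,"z":0,"yaw":0},{"fingers":0,"x":-24.8,"y":-38.3,"z":0,"yaw":0},{"fingers":0,"x":-24.8,"y":-38.3,"z":0,"yaw":0},{"fingers":0,"x":-24.8,"y":-38.3,"z":0,"yaw":0},{"fingers":0,"x":-24.8,"y":-38.3,"z":0,"yaw":0},{"fingers":0,"x":-24.8,"y":-38.3,"z":0,"yaw":0},{"fingers":0,"x":-24.8,"y":-38.3,"z":0,"yaw":0},{"fingers":0,"x":-24.8,"y":-38.3,"z":0,"yaw":0},{"fingers":0,"x":-24.8,"y":-38.3,"z":0,"yaw":0},{"fingers":0,"x":-24.8,"y":-38.3,"z":0,"yaw":0},{"fingers":0,"x":0,"y":0,"z":10,"yaw":0}], "squeeze": 20}}

```text
time_s: 2.95
ee_pos: [517.4, 117.6, 195.9]
tcp_rot: [[-1.0, 0.011, 0.004], [0.011, 1.0, -0.002], [-0.004, -0.002, -1.0]]
contact_force: [0.3, 0.4, -0.6]
width: 0.0
grip_force: 0.0
```

Emit:
{"fn": "move_arm", "kwargs": {"deltas": [{"fingers":0,"x":0,"y":0,"z":20,"yaw":0},{"fingers":0,"x":0,"y":0,"z":15,"yaw":0},{"fingers":0,"x":0,"y":0,"z":0,"yaw":0},{"fingers":0,"x":0,"y":0,"z":0,"yaw":0}], "squeeze": 20}}

```text
time_s: 3.35
ee_pos: [513.6, 125.2, 159.7]
tcp_rot: [[-1.0, -0.0, -0.0], [-0.0, 1.0, -0.0], [0.0, -0.0, -1.0]]
contact_force: [0.9, -0.2, -0.9]
width: -0.2
grip_force: 0.0
```

Run:
```python
from h import *
P={n:optics.capture(n) for n in("scene","wrist","top")}
o=get_obs();print(o["time_s"],o["ee_pos"],np.round(o["tcp_rot"],4).tolist(),o["contact_force"])
p=P["wrist"];print([ (x[0].round(1).tolist(),int(x[1])) for x in red(p)],"tcp in wrist",proj(p,o["ee_pos"]), "pred tops",[proj(p,(533.5+i,y,133.4)).round(1).tolist() for i,y in((0,131),(1,21),(2,-89))])
a=cv2.resize(P["scene"]["color"][80:240,190:390],None,fx=2,fy=2)
cv2.imwrite("pics/b.png",np.hstack([cv2.resize(p["color"],(427,320)),cv2.resize(a,(370,320))]))
```

```text
3.5 [514.22477395 125.50555558 160.51252789] [[-1.0, -0.0005, 0.0016], [-0.0005, 1.0, 0.0006], [-0.0016, 0.0006, -1.0]] [ 0.3319684   0.81400042 -0.40014355]
[([291.2, 246.5], 1505), ([134.0, 255.6], 2445), ([5.4, 254.5], 477)] tcp in wrist [280.48512552 248.94030492] pred tops [[288.4, 256.8], [129.0, 257.6], [-22.0, 257.5]]
```

View pics/b.png

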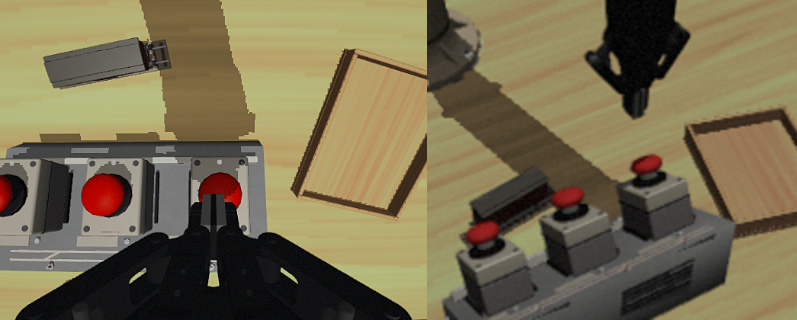

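The wrist view shows the shut fingers over the left button, at about (291,246) in the full frame. The middle button is at (134,255), close to where I predicted it. Going to the pre-press point on the stroke axis.

Emit:
{"fn": "move_arm", "kwargs": {"deltas": [{"fingers":0,"x":-0.8,"y":5.5,"z":14,"yaw":0},{"fingers":0,"x":-2.5,"y":0,"z":4.3,"yaw":0},{"fingers":0,"x":-2.5,"y":0,"z":4.3,"yaw":0},{"fingers":0,"x":-1,"y":0,"z":1.7,"yaw":0},{"fingers":0,"x":0,"y":0,"z":0,"yaw":0},{"fingers":0,"x":0,"y":0,"z":0,"yaw":0}]}}

```text
time_s: 4.1
ee_pos: [520.6, 130.6, 135.2]
tcp_rot: [[-1.0, -0.0, 0.0], [-0.0, 1.0, -0.0], [-0.0, -0.0, -1.0]]
contact_force: [0.0, -0.4, 0.1]
width: 0.1
grip_force: 0.0
```

Emit:
{"fn": "move_arm", "kwargs": {"deltas": [{"fingers":0,"x":-0.5,"y":0,"z":0.9,"yaw":0},{"fingers":0,"x":-0.5,"y":0,"z":0.9,"yaw":0},{"fingers":0,"x":0,"y":0,"z":0,"yaw":0}]}}

```text
time_s: 4.4
ee_pos: [521.4, 130.7, 133.2]
tcp_rot: [[-1.0, -0.001, -0.0], [-0.001, 1.0, -0.0], [0.0, -0.0, -1.0]]
contact_force: [0.1, -0.1, 0.2]
width: 0.2
grip_force: 0.0
```

Emit:
{"fn": "move_arm", "kwargs": {"deltas": [{"fingers":0,"x":-0.5,"y":0,"z":0.9,"yaw":0},{"fingers":0,"x":-0.5,"y":0,"z":0.9,"yaw":0},{"fingers":0,"x":0,"y":0,"z":0,"yaw":0}]}}

```text
time_s: 4.7
ee_pos: [522.4, 130.7, 131.3]
tcp_rot: [[-1.0, -0.001, -0.0], [-0.001, 1.0, -0.0], [0.0, -0.0, -1.0]]
contact_force: [-0.7, 0.3, 0.7]
width: 0.1
grip_force: 0.0
```

Emit:
{"fn": "move_arm", "kwargs": {"deltas": [{"fingers":0,"x":-0.5,"y":0,"z":0.9,"yaw":0},{"fingers":0,"x":-0.5,"y":0,"z":0.9,"yaw":0},{"fingers":0,"x":0,"y":0,"z":0,"yaw":0}]}}

```text
time_s: 5.0
ee_pos: [523.4, 130.7, 129.5]
tcp_rot: [[-1.0, -0.001, -0.0], [-0.001, 1.0, -0.0], [0.0, -0.0, -1.0]]
contact_force: [-0.1, -1.0, 0.2]
width: -0.1
grip_force: 0.0
```

Emit:
{"fn": "move_arm", "kwargs": {"deltas": [{"fingers":0,"x":-0.5,"y":0,"z":0.9,"yaw":0},{"fingers":0,"x":-0.5,"y":0,"z":0.9,"yaw":0},{"fingers":0,"x":0,"y":0,"z":0,"yaw":0}]}}

```text
time_s: 5.3
ee_pos: [524.4, 130.7, 127.7]
tcp_rot: [[-1.0, -0.001, -0.0], [-0.001, 1.0, -0.0], [0.0, -0.0, -1.0]]
contact_force: [-0.0, -0.0, 0.5]
width: 0.0
grip_force: 0.0
```

Emit:
{"fn": "move_arm", "kwargs": {"deltas": [{"fingers":0,"x":-0.5,"y":0,"z":0.9,"yaw":0},{"fingers":0,"x":-0.5,"y":0,"z":0.9,"yaw":0},{"fingers":0,"x":0,"y":0,"z":0,"yaw":0}]}}

```text
time_s: 5.6
ee_pos: [525.4, 130.7, 126.0]
tcp_rot: [[-1.0, -0.001, -0.0], [-0.001, 1.0, -0.0], [0.0, -0.0, -1.0]]
contact_force: [-0.3, -0.4, -0.1]
width: 0.5
grip_force: 0.0
```

Emit:
{"fn": "move_arm", "kwargs": {"deltas": [{"fingers":0,"x":3,"y":0,"z":-5.2,"yaw":0},{"fingers":0,"x":-6,"y":0,"z":-3.5,"yaw":0},{"fingers":0,"x":0,"y":0,"z":0,"yaw":0},{"fingers":0,"x":0,"y":0,"z":0,"yaw":0}]}}

```text
time_s: 6.0
ee_pos: [528.8, 130.7, 135.0]
tcp_rot: [[-1.0, -0.0, 0.0], [-0.0, 1.0, 0.0], [-0.0, 0.0, -1.0]]
contact_force: [-0.3, 0.7, 0.6]
width: 0.3
grip_force: 0.0
```

Run:
```python
from h import *
P={n:optics.capture(n) for n in("scene","wrist")}
o=get_obs();print(o["time_s"],o["ee_pos"],o["contact_force"])
for n,p in P.items():print(n,proj(p,o["ee_pos"]),[(x[0].round(1).tolist(),int(x[1])) for x in red(p)])
a=cv2.resize(P["scene"]["color"][110:210,260:360],(400,400),interpolation=cv2.INTER_CUBIC)
b=cv2.resize(P["wrist"]["color"][170:330,200:360],(400,400))
cv2.imwrite("pics/c.png",np.hstack([a,b]))
```

```text
6.1 [528.37647892 130.70441558 134.66725118] [ 0.58999855  0.51144785 -0.25155573]
scene [307.03650036 157.64568047] [([265.5, 177.9], 117), ([219.8, 195.6], 129)]
wrist [280.30127798 248.11303995] [([281.8, 243.5], 2066), ([104.9, 253.6], 3177)]
```

View pics/c.png

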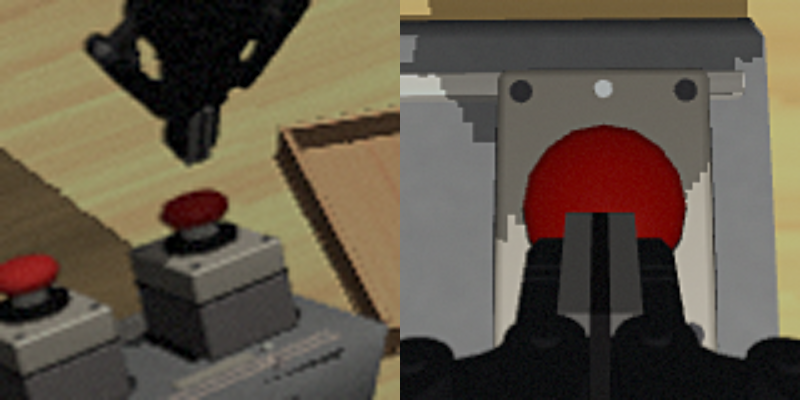

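The wrist crop shows the fingertips ending near (280,255), over the lower half of the button. In the scene crop the visible tip ends near (308,150), well above where the TCP should project. I'll work out the real tip height.

Run:
```python
from h import *
P={n:optics.capture(n) for n in("scene","wrist")}
o=get_obs();e=np.array(o["ee_pos"]);print(e,arm.grip_depth,[a for a in dir(arm) if a[0]!='_'])
for dz in (0,5,10,15,20,25):
    print(dz,*[proj(P[n],e+[0,0,dz]).round(1) for n in P],*[proj(P[n],e+[dz-10,0,0]).round(1) for n in P])
w=P["wrist"];print("cam",-np.array(w["R"]).T@w["t"])
print("tip tri",tri([ray(P["scene"],(308,150)),ray(w,(280,255))]))
print("button head in wrist",[proj(w,(536,131,z)).round(1).tolist() for z in(122,129)], [proj(w,(537,20.8,z)).round(1).tolist() for z in(122,129)])
```

```text
[528.23398237 130.69612396 134.58212118] 18.700000000000003 ['Unreachable', 'grip_depth']
0 [307.  157.6] [280.3 248.3] [304.7 155.1] [280.3 232.6]
5 [307.1 156. ] [280.3 252.2] [305.9 156.4] [280.3 240.5]
10 [307.2 154.3] [280.3 256.3] [307.  157.6] [280.3 248.3]
15 [307.4 152.6] [280.3 260.6] [308.2 158.9] [280.3 256. ]
20 [307.5 150.9] [280.4 265.1] [309.3 160.2] [280.3 263.5]
25 [307.6 149.2] [280.4 269.9] [310.5 161.5] [280.3 270.9]
cam [445.39666165 130.24897004 304.4836628 ]
tip tri [524.17559121 132.32393731 152.96663949]
button head in wrist [[280.7, 250.7], [280.8, 255.8]] [[107.9, 251.4], [102.2, 256.5]]
```

Emit:
{"fn": "move_arm", "kwargs": {"deltas": [{"fingers":0,"x":6,"y":0,"z":0,"yaw":0},{"fingers":0,"x":-2.5,"y":0,"z":4.3,"yaw":0},{"fingers":0,"x":-1,"y":0,"z":1.7,"yaw":0},{"fingers":0,"x":0,"y":0,"z":0,"yaw":0}]}}

```text
time_s: 6.6
ee_pos: [525.7, 130.6, 128.3]
tcp_rot: [[-1.0, -0.001, -0.001], [-0.001, 1.0, -0.0], [0.001, -0.0, -1.0]]
contact_force: [-0.2, 0.2, 0.5]
width: 0.3
grip_force: 0.0
```

Emit:
{"fn": "move_arm", "kwargs": {"deltas": [{"fingers":0,"x":-0.5,"y":0,"z":0.9,"yaw":0},{"fingers":0,"x":-0.5,"y":0,"z":0.9,"yaw":0},{"fingers":0,"x":0,"y":0,"z":0,"yaw":0}]}}

```text
time_s: 6.9
ee_pos: [527.0, 130.7, 126.9]
tcp_rot: [[-1.0, -0.0, -0.0], [-0.0, 1.0, -0.0], [0.0, -0.0, -1.0]]
contact_force: [-0.3, -0.6, 0.2]
width: -0.1
grip_force: 0.0
```

Emit:
{"fn": "move_arm", "kwargs": {"deltas": [{"fingers":0,"x":-0.5,"y":0,"z":0.9,"yaw":0},{"fingers":0,"x":-0.5,"y":0,"z":0.9,"yaw":0},{"fingers":0,"x":0,"y":0,"z":0,"yaw":0}]}}

```text
time_s: 7.2
ee_pos: [527.9, 130.7, 125.0]
tcp_rot: [[-1.0, -0.0, -0.0], [-0.0, 1.0, -0.0], [0.0, -0.0, -1.0]]
contact_force: [-0.5, 0.4, -0.4]
width: -0.0
grip_force: 0.0
```

Emit:
{"fn": "move_arm", "kwargs": {"deltas": [{"fingers":0,"x":-0.5,"y":0,"z":0.9,"yaw":0},{"fingers":0,"x":-0.5,"y":0,"z":0.9,"yaw":0},{"fingers":0,"x":0,"y":0,"z":0,"yaw":0}]}}

```text
time_s: 7.5
ee_pos: [528.9, 130.7, 123.2]
tcp_rot: [[-1.0, -0.001, -0.0], [-0.001, 1.0, -0.0], [0.0, -0.0, -1.0]]
contact_force: [0.7, 0.5, 0.0]
width: -0.0
grip_force: 0.0
```

Emit:
{"fn": "move_arm", "kwargs": {"deltas": [{"fingers":0,"x":-0.5,"y":0,"z":0.9,"yaw":0},{"fingers":0,"x":-0.5,"y":0,"z":0.9,"yaw":0},{"fingers":0,"x":0,"y":0,"z":0,"yaw":0}]}}

```text
time_s: 7.8
ee_pos: [529.9, 130.7, 121.4]
tcp_rot: [[-1.0, -0.001, -0.0], [-0.001, 1.0, -0.0], [0.0, -0.0, -1.0]]
contact_force: [0.4, 0.1, -0.1]
width: -0.1
grip_force: 0.0
```

Emit:
{"fn": "move_arm", "kwargs": {"deltas": [{"fingers":0,"x":-0.5,"y":0,"z":0.9,"yaw":0},{"fingers":0,"x":-0.5,"y":0,"z":0.9,"yaw":0},{"fingers":0,"x":0,"y":0,"z":0,"yaw":0}]}}

```text
time_s: 8.1
ee_pos: [530.9, 130.7, 119.6]
tcp_rot: [[-1.0, -0.001, -0.0], [-0.001, 1.0, -0.0], [0.0, -0.0, -1.0]]
contact_force: [0.8, 0.4, -0.0]
width: 0.1
grip_force: 0.0
```

Emit:
{"fn": "move_arm", "kwargs": {"deltas": [{"fingers":0,"x":-0.5,"y":0,"z":0.9,"yaw":0},{"fingers":0,"x":-0.5,"y":0,"z":0.9,"yaw":0},{"fingers":0,"x":0,"y":0,"z":0,"yaw":0}]}}

```text
time_s: 8.4
ee_pos: [531.9, 130.7, 117.8]
tcp_rot: [[-1.0, -0.001, -0.0], [-0.001, 1.0, -0.0], [0.0, -0.0, -1.0]]
contact_force: [-0.6, 0.1, -0.6]
width: 0.0
grip_force: 0.0
```

Run:
```python
from h import *
P={n:optics.capture(n) for n in("scene","wrist")}
e=np.array(get_obs()["ee_pos"])
for n,p in P.items():print(n,proj(p,e),[(x[0].round(1).tolist(),int(x[1])) for x in red(p)])
for n,uv in(("scene",(280,130)),):
    pass
a=cv2.resize(P["scene"]["color"][110:210,260:360],(400,400),interpolation=cv2.INTER_CUBIC)
b=cv2.resize(P["wrist"]["color"][170:330,200:360],(400,400))
cv2.imwrite("pics/d.png",np.hstack([a,b]))
```

```text
scene [307.46300285 164.02404087] [([309.6, 161.3], 42), ([265.5, 177.9], 117), ([219.8, 195.6], 129)]
wrist [280.37647733 248.46681541] [([282.6, 247.6], 2006), ([88.6, 261.8], 3832)]
```

View pics/d.png

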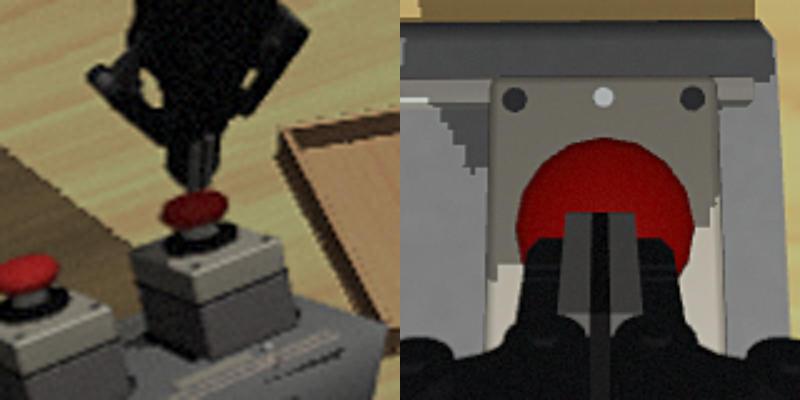

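Run:
```python
from h import *
P={n:optics.capture(n) for n in("scene","wrist")}
e=np.array(get_obs()["ee_pos"]);print(e)
for v in (157,158,159):print(tri([ray(P["scene"],(309,v)),ray(P["wrist"],(280,255))])-e)
print(proj(P["scene"],(533.5,131,133.4)),proj(P["wrist"],(533.5,131,133.4)))
```

```text
[531.92341981 130.74781465 118.00091654]
[-3.3110998   2.06465139 17.20116136]
[-2.33901833  1.86674504 15.08641808]
[-1.36498383  1.66839787 12.96790958]
[308.29759798 159.35089614] [280.85158229 263.68973661]
```

Emit:
{"fn": "move_arm", "kwargs": {"deltas": [{"fingers":0,"x":-0.5,"y":0,"z":0.9,"yaw":0},{"fingers":0,"x":-0.5,"y":0,"z":0.9,"yaw":0},{"fingers":0,"x":0,"y":0,"z":0,"yaw":0}]}}

```text
time_s: 8.9
ee_pos: [532.9, 130.7, 116.0]
tcp_rot: [[-1.0, -0.001, -0.0], [-0.001, 1.0, -0.0], [0.0, -0.0, -1.0]]
contact_force: [0.4, -0.0, -0.3]
width: -0.1
grip_force: 0.0
```

Emit:
{"fn": "move_arm", "kwargs": {"deltas": [{"fingers":0,"x":-0.5,"y":0,"z":0.9,"yaw":0},{"fingers":0,"x":-0.5,"y":0,"z":0.9,"yaw":0},{"fingers":0,"x":0,"y":0,"z":0,"yaw":0}]}}

```text
time_s: 9.2
ee_pos: [533.9, 130.7, 114.2]
tcp_rot: [[-1.0, -0.001, -0.0], [-0.001, 1.0, -0.0], [0.0, -0.0, -1.0]]
contact_force: [-0.5, -0.0, -0.3]
width: -0.1
grip_force: 0.0
```

Emit:
{"fn": "move_arm", "kwargs": {"deltas": [{"fingers":0,"x":-0.5,"y":0,"z":0.9,"yaw":0},{"fingers":0,"x":0,"y":0,"z":0,"yaw":0}]}}

```text
time_s: 9.4
ee_pos: [534.4, 130.7, 113.3]
tcp_rot: [[-1.0, -0.001, -0.0], [-0.001, 1.0, -0.0], [0.0, -0.0, -1.0]]
contact_force: [-0.5, -0.7, -0.5]
width: -0.0
grip_force: 0.0
```

Emit:
{"fn": "move_arm", "kwargs": {"deltas": [{"fingers":0,"x":-0.5,"y":0,"z":0.9,"yaw":0},{"fingers":0,"x":0,"y":0,"z":0,"yaw":0}]}}

```text
time_s: 9.6
ee_pos: [534.9, 130.7, 112.4]
tcp_rot: [[-1.0, -0.001, -0.0], [-0.001, 1.0, -0.0], [0.0, -0.0, -1.0]]
contact_force: [0.3, -0.8, 0.1]
width: -0.2
grip_force: 0.0
```

Run:
```python
from h import *
P={n:optics.capture(n) for n in("scene","wrist")}
e=np.array(get_obs()["ee_pos"])
for n,p in P.items():print(n,proj(p,e),[(x[0].round(1).tolist(),int(x[1]),x[2].tolist()) for x in red(p)])
a=cv2.resize(P["scene"]["color"][130:190,280:340],(400,400),interpolation=cv2.INTER_CUBIC)
b=cv2.resize(P["wrist"]["color"][170:330,200:360],(400,400))
cv2.imwrite("pics/e.png",np.hstack([a,b]))
```

```text
scene [308.00887728 166.55331999] [([265.4, 177.9], 119, [257, 174, 18, 9]), ([219.8, 195.6], 130, [211, 191, 18, 10])]
wrist [280.30596618 248.44596174] [([282.7, 247.4], 2220, [245, 224, 74, 58]), ([82.0, 261.7], 4108, [46, 226, 74, 72])]
```

View pics/e.png

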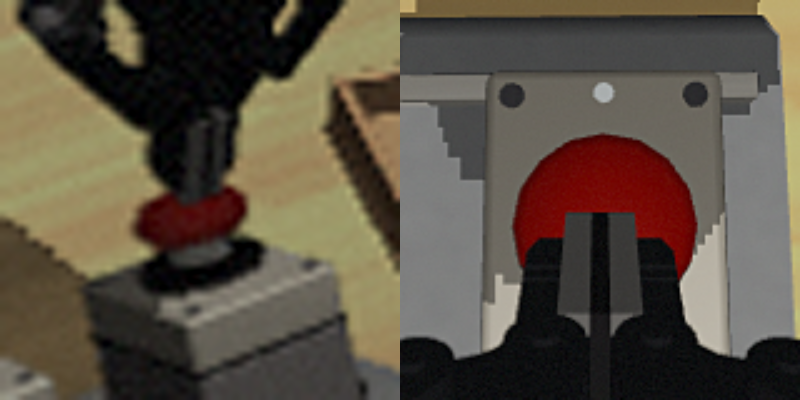

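The tip at about (310,160) in the scene view is right at the button top, and the button still looks out. I'll keep going down.

Emit:
{"fn": "move_arm", "kwargs": {"deltas": [{"fingers":0,"x":-0.5,"y":0,"z":0.9,"yaw":0},{"fingers":0,"x":0,"y":0,"z":0,"yaw":0}]}}

```text
time_s: 9.9
ee_pos: [535.5, 130.8, 111.8]
tcp_rot: [[-1.0, -0.001, -0.0], [-0.001, 1.0, 0.0], [0.0, 0.0, -1.0]]
contact_force: [-2.0, 0.0, 1.7]
width: 0.0
grip_force: 0.9
```

Emit:
{"fn": "move_arm", "kwargs": {"deltas": [{"fingers":0,"x":-0.5,"y":0,"z":0.9,"yaw":0},{"fingers":0,"x":0,"y":0,"z":0,"yaw":0}]}}

```text
time_s: 10.1
ee_pos: [535.9, 130.8, 111.0]
tcp_rot: [[-1.0, -0.001, -0.0], [-0.001, 1.0, 0.0], [0.0, 0.0, -1.0]]
contact_force: [-2.3, -0.3, 5.4]
width: 0.2
grip_force: 2.8
```

Emit:
{"fn": "move_arm", "kwargs": {"deltas": [{"fingers":0,"x":-0.5,"y":0,"z":0.9,"yaw":0},{"fingers":0,"x":0,"y":0,"z":0,"yaw":0}]}}

```text
time_s: 10.3
ee_pos: [536.5, 130.8, 110.0]
tcp_rot: [[-1.0, -0.001, 0.0], [-0.001, 1.0, 0.0], [-0.0, 0.0, -1.0]]
contact_force: [-2.7, -0.6, 4.6]
width: 0.2
grip_force: 2.3
```

Emit:
{"fn": "move_arm", "kwargs": {"deltas": [{"fingers":0,"x":-0.5,"y":0,"z":0.9,"yaw":0},{"fingers":0,"x":0,"y":0,"z":0,"yaw":0}]}}

```text
time_s: 10.5
ee_pos: [537.0, 130.8, 108.9]
tcp_rot: [[-1.0, -0.001, 0.0], [-0.001, 1.0, 0.0], [-0.0, 0.0, -1.0]]
contact_force: [-2.1, -0.1, 2.8]
width: 0.1
grip_force: 1.7
```

Emit:
{"fn": "move_arm", "kwargs": {"deltas": [{"fingers":0,"x":-0.5,"y":0,"z":0.9,"yaw":0},{"fingers":0,"x":0,"y":0,"z":0,"yaw":0}]}}

```text
time_s: 10.7
ee_pos: [537.6, 130.8, 107.9]
tcp_rot: [[-1.0, -0.0, 0.0], [-0.0, 1.0, -0.0], [-0.0, -0.0, -1.0]]
contact_force: [0.1, 0.3, 2.4]
width: 0.2
grip_force: 1.0
```

Emit:
{"fn": "move_arm", "kwargs": {"deltas": [{"fingers":0,"x":-0.5,"y":0,"z":0.9,"yaw":0},{"fingers":0,"x":0,"y":0,"z":0,"yaw":0}]}}

```text
time_s: 10.9
ee_pos: [537.9, 130.7, 106.8]
tcp_rot: [[-1.0, -0.001, -0.0], [-0.001, 1.0, -0.0], [0.0, -0.0, -1.0]]
contact_force: [0.2, -0.3, 0.7]
width: 0.3
grip_force: 0.2
```

Emit:
{"fn": "move_arm", "kwargs": {"deltas": [{"fingers":0,"x":-0.5,"y":0,"z":0.9,"yaw":0},{"fingers":0,"x":0,"y":0,"z":0,"yaw":0}]}}

```text
time_s: 11.1
ee_pos: [538.2, 130.6, 105.9]
tcp_rot: [[-1.0, -0.0, -0.001], [-0.0, 1.0, -0.0], [0.001, -0.0, -1.0]]
contact_force: [0.2, -0.2, -0.3]
width: 0.1
grip_force: 0.0
```

Emit:
{"fn": "move_arm", "kwargs": {"deltas": [{"fingers":0,"x":-0.5,"y":0,"z":0.9,"yaw":0},{"fingers":0,"x":-0.5,"y":0,"z":0.9,"yaw":0},{"fingers":0,"x":0,"y":0,"z":0,"yaw":0}]}}

```text
time_s: 11.4
ee_pos: [539.3, 130.7, 104.2]
tcp_rot: [[-1.0, -0.001, -0.0], [-0.001, 1.0, -0.0], [0.0, -0.0, -1.0]]
contact_force: [0.1, 0.9, -0.3]
width: 0.1
grip_force: 0.0
```

Emit:
{"fn": "move_arm", "kwargs": {"deltas": [{"fingers":0,"x":-0.5,"y":0,"z":0.9,"yaw":0},{"fingers":0,"x":0,"y":0,"z":0,"yaw":0}]}}

```text
time_s: 11.6
ee_pos: [539.9, 130.8, 103.6]
tcp_rot: [[-1.0, -0.001, -0.0], [-0.001, 1.0, 0.0], [0.0, 0.0, -1.0]]
contact_force: [-1.4, -0.1, 0.5]
width: -0.3
grip_force: 0.8
```

Emit:
{"fn": "move_arm", "kwargs": {"deltas": [{"fingers":0,"x":-0.5,"y":0,"z":0.9,"yaw":0},{"fingers":0,"x":0,"y":0,"z":0,"yaw":0}]}}

```text
time_s: 11.8
ee_pos: [540.1, 130.8, 103.2]
tcp_rot: [[-1.0, -0.001, -0.001], [-0.001, 1.0, 0.0], [0.001, 0.0, -1.0]]
contact_force: [-4.4, -1.6, 7.2]
width: 0.1
grip_force: 4.1
```

The left button snapped in and reached its stop at about 9 mm. I'll press once more, let go, and move to the middle button.

Emit:
{"fn": "move_arm", "kwargs": {"deltas": [{"fingers":0,"x":-0.5,"y":0,"z":0.9,"yaw":0},{"fingers":0,"x":0,"y":0,"z":0,"yaw":0},{"fingers":0,"x":5,"y":0,"z":-8.7,"yaw":0},{"fingers":0,"x":5,"y":0,"z":-20,"yaw":0},{"fingers":0,"x":0,"y":-20,"z":-10,"yaw":0},{"fingers":0,"x":0,"y":-45,"z":0,"yaw":0},{"fingers":0,"x":0,"y":-45,"z":0,"yaw":0},{"fingers":0,"x":0,"y":0,"z":10,"yaw":0},{"fingers":0,"x":0,"y":0,"z":0,"yaw":0},{"fingers":0,"x":0,"y":0,"z":0,"yaw":0}]}}

```text
time_s: 12.8
ee_pos: [530.8, 21.9, 130.4]
tcp_rot: [[-1.0, -0.002, -0.001], [-0.002, 1.0, 0.0], [0.001, 0.0, -1.0]]
contact_force: [0.3, 0.6, -0.3]
width: 0.1
grip_force: 0.0
```

Run:
```python
from h import *
o=get_obs();print(o["time_s"],o["ee_pos"])
for n in("scene","wrist"):
    p=optics.capture(n);print(n,[(x[0].round(1).tolist(),int(x[1]),x[2].tolist()) for x in red(p)])
```

```text
12.8 [530.80125762  21.92756686 130.43476866]
scene [([309.1, 165.3], 103, [301, 161, 17, 9]), ([266.8, 177.8], 45, [261, 175, 12, 7]), ([219.7, 195.6], 131, [211, 191, 18, 10])]
wrist [([98.5, 253.8], 3356, [66, 221, 66, 66]), ([278.5, 243.6], 2156, [246, 220, 66, 50]), ([451.3, 252.2], 3104, [420, 221, 64, 63])]
```

Emit:
{"fn": "move_arm", "kwargs": {"deltas": [{"fingers":0,"x":-2,"y":-1,"z":8,"yaw":0},{"fingers":0,"x":-2.2,"y":0,"z":7.5,"yaw":0},{"fingers":0,"x":0,"y":0,"z":0,"yaw":0},{"fingers":0,"x":0,"y":0,"z":0,"yaw":0}]}}

```text
time_s: 13.3
ee_pos: [534.9, 19.8, 114.4]
tcp_rot: [[-1.0, -0.001, -0.001], [-0.001, 1.0, -0.0], [0.001, -0.0, -1.0]]
contact_force: [-0.1, 0.9, 0.7]
width: 0.2
grip_force: 0.0
```

Emit:
{"fn": "move_arm", "kwargs": {"deltas": [{"fingers":0,"x":-0.5,"y":0,"z":0.9,"yaw":0},{"fingers":0,"x":-0.5,"y":0,"z":0.9,"yaw":0},{"fingers":0,"x":-0.5,"y":0,"z":0.9,"yaw":0},{"fingers":0,"x":0,"y":0,"z":0,"yaw":0}]}}

```text
time_s: 13.7
ee_pos: [536.7, 19.7, 112.3]
tcp_rot: [[-1.0, -0.0, -0.0], [-0.0, 1.0, -0.0], [0.0, -0.0, -1.0]]
contact_force: [0.4, -0.4, 0.6]
width: -0.2
grip_force: 0.0
```

Emit:
{"fn": "move_arm", "kwargs": {"deltas": [{"fingers":0,"x":-0.5,"y":0,"z":0.9,"yaw":0},{"fingers":0,"x":-0.5,"y":0,"z":0.9,"yaw":0},{"fingers":0,"x":0,"y":0,"z":0,"yaw":0}]}}

```text
time_s: 14.0
ee_pos: [537.7, 19.8, 110.7]
tcp_rot: [[-1.0, -0.001, -0.0], [-0.001, 1.0, 0.0], [0.0, 0.0, -1.0]]
contact_force: [-3.2, 0.2, 3.9]
width: 0.2
grip_force: 2.6
```

Emit:
{"fn": "move_arm", "kwargs": {"deltas": [{"fingers":0,"x":-0.5,"y":0,"z":0.9,"yaw":0},{"fingers":0,"x":0,"y":0,"z":0,"yaw":0}]}}

```text
time_s: 14.2
ee_pos: [538.3, 19.7, 109.6]
tcp_rot: [[-1.0, -0.001, 0.0], [-0.001, 1.0, -0.0], [-0.0, -0.0, -1.0]]
contact_force: [-1.3, 0.3, 3.7]
width: 0.2
grip_force: 1.9
```

Emit:
{"fn": "move_arm", "kwargs": {"deltas": [{"fingers":0,"x":-0.5,"y":0,"z":0.9,"yaw":0},{"fingers":0,"x":0,"y":0,"z":0,"yaw":0}]}}

```text
time_s: 14.4
ee_pos: [538.8, 19.8, 108.5]
tcp_rot: [[-1.0, -0.001, 0.0], [-0.001, 1.0, -0.0], [-0.0, -0.0, -1.0]]
contact_force: [-0.4, 0.3, 2.1]
width: 0.1
grip_force: 1.3
```

Emit:
{"fn": "move_arm", "kwargs": {"deltas": [{"fingers":0,"x":-0.5,"y":0,"z":0.9,"yaw":0},{"fingers":0,"x":0,"y":0,"z":0,"yaw":0}]}}

```text
time_s: 14.6
ee_pos: [539.2, 19.8, 108.0]
tcp_rot: [[-1.0, -0.001, -0.0], [-0.001, 1.0, 0.0], [0.0, 0.0, -1.0]]
contact_force: [-3.0, -1.3, 5.5]
width: -0.2
grip_force: 3.0
```

Emit:
{"fn": "move_arm", "kwargs": {"deltas": [{"fingers":0,"x":-0.5,"y":0,"z":0.9,"yaw":0},{"fingers":0,"x":0,"y":0,"z":0,"yaw":0}]}}

```text
time_s: 14.8
ee_pos: [539.3, 19.8, 107.7]
tcp_rot: [[-1.0, -0.0, -0.001], [-0.0, 1.0, 0.0], [0.001, 0.0, -1.0]]
contact_force: [-7.6, -0.6, 12.6]
width: 0.2
grip_force: 7.1
```

Emit:
{"fn": "move_arm", "kwargs": {"deltas": [{"fingers":0,"x":-0.5,"y":0,"z":0.9,"yaw":0},{"fingers":0,"x":0,"y":0,"z":0,"yaw":0}]}}

```text
time_s: 15.0
ee_pos: [539.5, 19.8, 107.5]
tcp_rot: [[-1.0, -0.0, -0.001], [-0.0, 1.0, 0.001], [0.001, 0.001, -1.0]]
contact_force: [-12.7, -0.7, 21.3]
width: 0.3
grip_force: 11.6
```

The middle button hit a hard stop at about 4.5 mm with 25 N on it, so it looks faulty. I'll let go, open the fingers above the box, and check.

Emit:
{"fn": "move_arm", "kwargs": {"deltas": [{"fingers":0,"x":5,"y":0,"z":-8.7,"yaw":0},{"fingers":40,"x":5,"y":0,"z":-25,"yaw":0},{"fingers":85,"x":-10,"y":1,"z":-35,"yaw":0},{"fingers":85,"x":-20,"y":0,"z":0,"yaw":0},{"fingers":85,"x":0,"y":0,"z":0,"yaw":0},{"fingers":85,"x":0,"y":0,"z":0,"yaw":0},{"fingers":85,"x":0,"y":0,"z":0,"yaw":0},{"fingers":85,"x":0,"y":0,"z":0,"yaw":0}]}}

```text
time_s: 15.8
ee_pos: [559.4, 20.7, 174.0]
tcp_rot: [[-1.0, -0.0, -0.001], [-0.0, 1.0, -0.0], [0.001, -0.0, -1.0]]
contact_force: [-0.1, -0.4, 0.4]
width: 85.1
grip_force: 0.0
```

Run:
```python
from h import *
P={n:optics.capture(n) for n in("scene","wrist","top")}
o=get_obs();e=np.array(o["ee_pos"]);print(o["time_s"],e,o["width"])
for n,p in P.items():print(n,"tcp",proj(p,e).round(1),"gp",proj(p,e+[0,0,19]).round(1),[(x[0].round(1).tolist(),int(x[1]),x[2].tolist()) for x in red(p)])
p=P["scene"];print([proj(p,e+[0,s,z]).round(1).tolist() for s in(-50,50) for z in(0,13,30)])
a=cv2.resize(P["scene"]["color"][70:210,200:340],(400,400),interpolation=cv2.INTER_CUBIC)
b=cv2.resize(P["wrist"]["color"],(400,300))
cv2.imwrite("pics/f.png",np.hstack([a,cv2.copyMakeBorder(b,0,100,0,0,0)]))
```

```text
15.95 [559.79948068  20.74048872 174.50239411] 85.27430696498207
scene tcp [270.7 169. ] gp [270.6 162.2] [([309.0, 165.4], 104, [301, 161, 17, 9]), ([266.6, 177.9], 50, [261, 175, 12, 7]), ([219.8, 195.6], 130, [211, 191, 18, 10])]
wrist tcp [280.4 249.1] gp [280.4 265. ] [([281.3, 188.1], 2377, [254, 161, 56, 55]), ([126.1, 189.9], 2389, [99, 163, 56, 55]), ([430.7, 190.3], 2228, [404, 164, 54, 53])]
top tcp [273.  238.3] gp [272.7 237.2] [([319.7, 250.4], 191, [312, 243, 16, 16])]
[[249.1, 177.1], [248.8, 172.4], [248.4, 166.2], [291.5, 161.2], [291.7, 156.6], [291.9, 150.4]]
```

View pics/f.png

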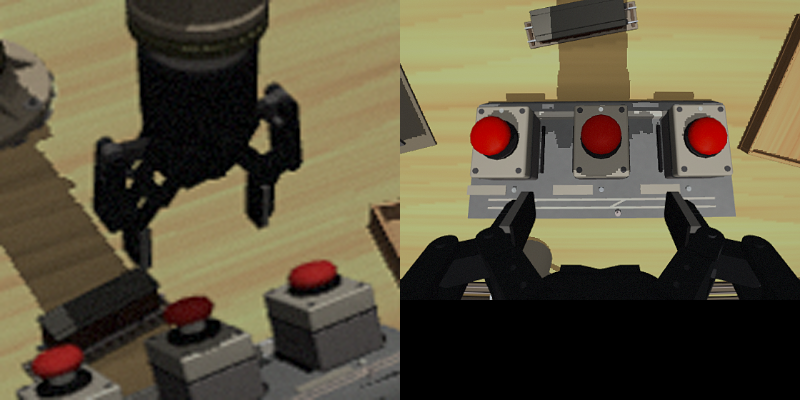

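The scene view shows the middle button sprung back out at about (267,178), while the left one stays in at (309,165). The open fingertips sit about 20 mm higher than the reported TCP implies, which agrees with the contact I felt. I'll check that offset before gripping.

Run:
```python
from h import *
P={n:optics.capture(n) for n in("scene","wrist")}
o=get_obs();e=np.array(o["ee_pos"]);print(e,o["time_s"])
for dx in(-15,-11,-5,0,5):
  for dz in (30,36): print(dx,dz,[proj(P[n],e+[dx,s,dz]).round(1).tolist() for s in (-43,43) for n in P])
cv2.imwrite("pics/g.png",np.hstack([cv2.resize(P["wrist"]["color"][240:390,100:250],(400,400)),cv2.resize(P["scene"]["color"][120:180,240:300],(400,400),interpolation=cv2.INTER_CUBIC)]))
```

```text
[560.00022869  20.74279259 174.64812319] 16.05
-15 30 [[248.2, 160.6], [191.4, 247.8], [285.4, 147.3], [369.5, 247.9]]
-15 36 [[248.1, 158.4], [188.0, 253.4], [285.5, 145.0], [372.9, 253.6]]
-11 30 [[249.1, 161.8], [192.1, 255.2], [286.4, 148.4], [368.8, 255.4]]
-11 36 [[249.0, 159.6], [188.8, 261.1], [286.4, 146.1], [372.1, 261.3]]
-5 30 [[250.4, 163.6], [193.2, 266.2], [287.8, 150.0], [367.7, 266.3]]
-5 36 [[250.3, 161.3], [190.0, 272.4], [287.9, 147.8], [370.9, 272.5]]
0 30 [[251.6, 165.1], [194.0, 275.1], [289.0, 151.4], [366.7, 275.2]]
0 36 [[251.4, 162.8], [190.9, 281.5], [289.1, 149.2], [369.9, 281.7]]
5 30 [[252.7, 166.6], [194.9, 283.8], [290.2, 152.9], [365.8, 283.9]]
5 36 [[252.5, 164.3], [191.9, 290.5], [290.3, 150.6], [368.9, 290.7]]
```

View pics/g.png

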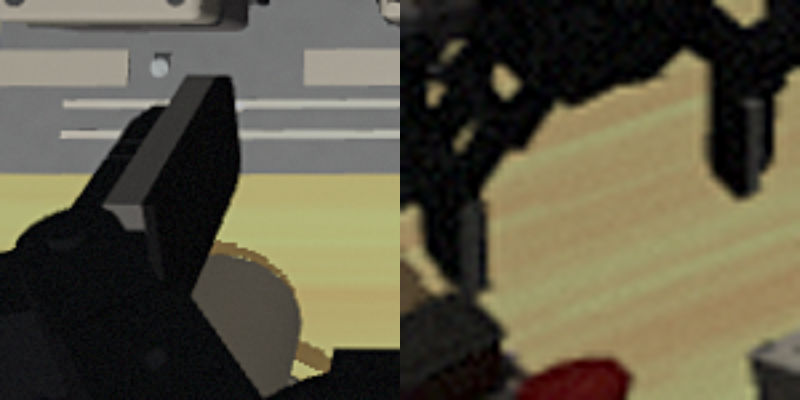

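The wrist crop puts the open pad tip at about (188,269), so the real tips are about 23 mm above the reported TCP when shut. I'll allow for that and lower the gripper over the middle box.

Emit:
{"fn": "move_arm", "kwargs": {"deltas": [{"fingers":77,"x":-1.5,"y":0,"z":30,"yaw":0},{"fingers":77,"x":0,"y":0,"z":30,"yaw":0},{"fingers":77,"x":0,"y":0,"z":20,"yaw":0},{"fingers":77,"x":0,"y":0,"z":15,"yaw":0},{"fingers":77,"x":0,"y":0,"z":0,"yaw":0}], "squeeze": 30}}

```text
time_s: 16.55
ee_pos: [559.9, 20.7, 77.4]
tcp_rot: [[-1.0, -0.001, -0.004], [-0.001, 1.0, -0.001], [0.004, -0.001, -1.0]]
contact_force: [0.0, -0.2, 1.3]
width: 77.0
grip_force: 0.0
```

Emit:
{"fn": "move_arm", "kwargs": {"deltas": [{"fingers":77,"x":0,"y":0,"z":8,"yaw":0},{"fingers":77,"x":0,"y":0,"z":8,"yaw":0},{"fingers":77,"x":0,"y":0,"z":4,"yaw":0},{"fingers":77,"x":0,"y":0,"z":4,"yaw":0},{"fingers":77,"x":0,"y":0,"z":0,"yaw":0}]}}

```text
time_s: 17.05
ee_pos: [561.4, 20.7, 55.3]
tcp_rot: [[-1.0, -0.001, -0.001], [-0.001, 1.0, -0.0], [0.001, -0.0, -1.0]]
contact_force: [-0.2, 0.5, 0.5]
width: 76.8
grip_force: 0.0
```

Run:
```python
from h import *
P={n:optics.capture(n) for n in("scene","wrist")}
o=get_obs();print(o["time_s"],o["ee_pos"],o["contact_force"],o["width"])
a=cv2.resize(P["scene"]["color"][100:220,200:340],(466,400),interpolation=cv2.INTER_CUBIC)
b=cv2.resize(P["wrist"]["color"],(330,248))
cv2.imwrite("pics/h.png",np.hstack([a,cv2.copyMakeBorder(b,0,152,0,0,0)]))
```

```text
17.15 [561.80477351  20.75815464  55.84977146] [0.72772291 0.37798283 0.80316914] 77.04707656968954
```

View pics/h.png

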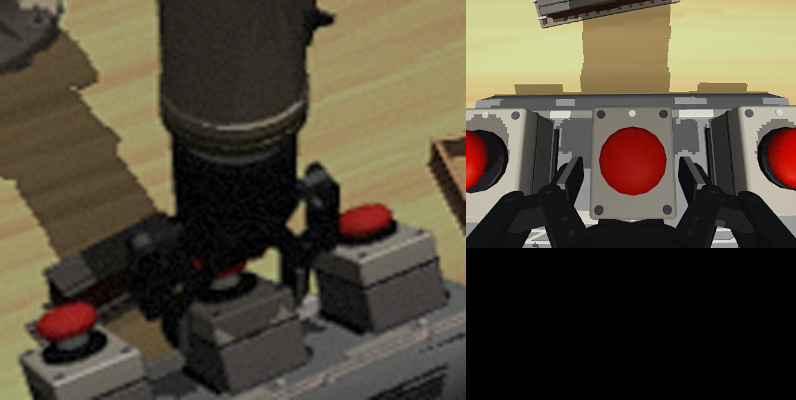

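The fingers straddle the middle box evenly in the wrist view. The right fingertip, at about (298,305) in the crop, is roughly halfway down the box side. Closing.

Emit:
{"fn": "move_arm", "kwargs": {"deltas": [{"fingers":45,"x":0,"y":0,"z":0,"yaw":0},{"fingers":45,"x":0,"y":0,"z":0,"yaw":0},{"fingers":45,"x":0,"y":0,"z":0,"yaw":0},{"fingers":45,"x":0,"y":0,"z":0,"yaw":0},{"fingers":45,"x":0,"y":0,"z":0,"yaw":0}], "squeeze": 40}}

```text
time_s: 17.65
ee_pos: [562.0, 21.0, 56.3]
tcp_rot: [[-1.0, -0.001, 0.001], [-0.001, 1.0, 0.0], [-0.001, 0.0, -1.0]]
contact_force: [-1.4, -0.3, 6.3]
width: 59.5
grip_force: 44.5
```

Emit:
{"fn": "move_arm", "kwargs": {"deltas": [{"fingers":45,"x":1,"y":0,"z":-2,"yaw":0},{"fingers":45,"x":2,"y":0,"z":-4,"yaw":0},{"fingers":45,"x":3,"y":0,"z":-6,"yaw":0},{"fingers":45,"x":3,"y":0,"z":-8,"yaw":0},{"fingers":45,"x":0,"y":0,"z":-10,"yaw":0},{"fingers":45,"x":0,"y":0,"z":0,"yaw":0}]}}

```text
time_s: 18.25
ee_pos: [553.4, 20.8, 87.5]
tcp_rot: [[-1.0, -0.0, 0.002], [-0.0, 1.0, 0.001], [-0.002, 0.001, -1.0]]
contact_force: [0.6, 0.0, -3.7]
width: 59.8
grip_force: 44.0
```

Run:
```python
from h import *
P={n:optics.capture(n) for n in("scene","wrist")}
o=get_obs();print(o["time_s"],o["ee_pos"],o["contact_force"],o["width"],o["grip_force"])
a=cv2.resize(P["scene"]["color"][100:220,200:340],(466,400),interpolation=cv2.INTER_CUBIC)
b=cv2.resize(P["wrist"]["color"],(330,248))
cv2.imwrite("pics/i.png",np.hstack([a,cv2.copyMakeBorder(b,0,152,0,0,0)]))
```

```text
18.35 [552.78477161  20.85360872  86.06228948] [ 0.34795007  0.24577507 -3.06766661] 59.55034988190219 44.030089527368546
```

View pics/i.png

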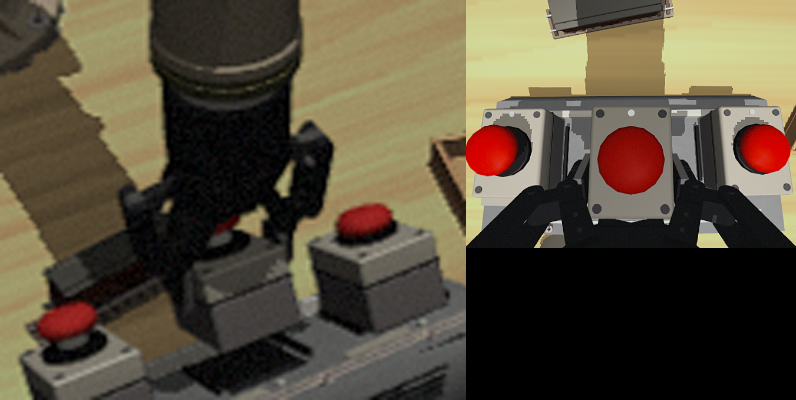

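That makes 11 pictures viewed, one over the limit of ten, so from here I'll use numbers only. The box is lifted clear, with about 3.4 N of weight on the wrist. Raising it and carrying it to the tray.

Emit:
{"fn": "move_arm", "kwargs": {"deltas": [{"fingers":45,"x":0,"y":0,"z":-25,"yaw":0},{"fingers":45,"x":0,"y":0,"z":-30,"yaw":0},{"fingers":45,"x":0,"y":0,"z":-30,"yaw":0},{"fingers":45,"x":1,"y":20,"z":-15,"yaw":0},{"fingers":45,"x":2,"y":36,"z":0,"yaw":0},{"fingers":45,"x":2,"y":36,"z":0,"yaw":0},{"fingers":45,"x":2,"y":36,"z":0,"yaw":0},{"fingers":45,"x":2,"y":36,"z":0,"yaw":0},{"fingers":45,"x":2,"y":36,"z":0,"yaw":0},{"fingers":45,"x":2,"y":36,"z":0,"yaw":0},{"fingers":45,"x":2,"y":36,"z":0,"yaw":0},{"fingers":45,"x":1,"y":32,"z":0,"yaw":0}]}}

```text
time_s: 19.55
ee_pos: [535.6, 326.8, 184.8]
tcp_rot: [[-1.0, -0.002, -0.001], [-0.002, 1.0, -0.0], [0.001, -0.0, -1.0]]
contact_force: [0.4, 0.1, -4.2]
width: 59.1
grip_force: 45.5
```

Emit:
{"fn": "move_arm", "kwargs": {"deltas": [{"fingers":45,"x":0,"y":10,"z":0,"yaw":5},{"fingers":45,"x":0,"y":0,"z":0,"yaw":5},{"fingers":45,"x":0,"y":0,"z":0,"yaw":4},{"fingers":45,"x":0,"y":0,"z":20,"yaw":0},{"fingers":45,"x":0,"y":0,"z":30,"yaw":0},{"fingers":45,"x":0,"y":0,"z":20,"yaw":0},{"fingers":45,"x":0,"y":0,"z":0,"yaw":0},{"fingers":45,"x":0,"y":0,"z":0,"yaw":0}]}}

```text
time_s: 20.35
ee_pos: [536.3, 334.6, 115.5]
tcp_rot: [[-0.97, 0.241, -0.001], [0.241, 0.97, -0.001], [0.001, -0.001, -1.0]]
contact_force: [0.4, -0.1, -2.7]
width: 59.6
grip_force: 45.2
```

Run:
```python
from h import *
p=optics.capture("wrist");o=get_obs();R=np.array(o["tcp_rot"]);e=np.array(o["ee_pos"])
print(o["time_s"],e,R.round(3).tolist(),o["contact_force"],o["width"],o["grip_force"])
print("delta tool to touch xy",R.T@(np.array([536.5,335.5,e[2]])-e))
r=optics.masks_of(p,"tray_in")
for x in r[:2]:
    m=x["pixels"].astype(np.uint8);c,_=cv2.findContours(m,0,2);c=max(c,key=cv2.contourArea)
    print(x["confidence"],m.sum(),[ (q.tolist(),plane(p,q,28)[:2].round().tolist()) for q in cv2.approxPolyDP(c,8,True)[:,0]])
print("expected tray corners",[proj(p,(516.5+a*.97+b*.242,340.5-a*.242+b*.97,28)).round().tolist() for a,b in((-100,-80),(-100,80),(100,80),(100,-80))])
```

```text
20.4 [537.0518619  334.96153637 116.64865836] [[-0.97, 0.242, 0.001], [0.242, 0.97, 0.0], [-0.001, 0.001, -1.0]] [ 0.77932036 -0.51028986 -2.83002883] 59.602953151260834 45.156105905771255
delta tool to touch xy [ 6.65568893e-01  3.89246251e-01 -2.16178485e-04]
0.87 31744 [([178, 44], [400.0, 291.0]), ([196, 267], [578.0, 245.0]), ([209, 257], [571.0, 260.0]), ([216, 179], [504.0, 288.0]), ([340, 178], [528.0, 387.0]), ([350, 258], [602.0, 383.0]), ([369, 269], [617.0, 398.0]), ([393, 47], [440.0, 444.0])]
expected tray corners [[173.0, 46.0], [391.0, 46.0], [368.0, 284.0], [195.0, 284.0]]
```

The tray corners in the wrist view match what I expected. Lowering to just above the floor.

Emit:
{"fn": "move_arm", "kwargs": {"deltas": [{"fingers":45,"x":0,"y":0,"z":20,"yaw":0},{"fingers":45,"x":0,"y":0,"z":25,"yaw":0},{"fingers":45,"x":0,"y":0,"z":20,"yaw":0},{"fingers":45,"x":0,"y":0,"z":12,"yaw":0},{"fingers":45,"x":0,"y":0,"z":6,"yaw":0},{"fingers":45,"x":0,"y":0,"z":3,"yaw":0},{"fingers":45,"x":0,"y":0,"z":0,"yaw":0},{"fingers":45,"x":0,"y":0,"z":0,"yaw":0}], "squeeze": 30}}

```text
time_s: 21.25
ee_pos: [537.2, 335.1, 30.8]
tcp_rot: [[-0.97, 0.241, 0.001], [0.241, 0.97, 0.001], [-0.001, 0.001, -1.0]]
contact_force: [0.0, 0.0, -3.4]
width: 59.3
grip_force: 45.3
```

Emit:
{"fn": "move_arm", "kwargs": {"deltas": [{"fingers":45,"x":0,"y":0,"z":2,"yaw":0},{"fingers":45,"x":0,"y":0,"z":2,"yaw":0},{"fingers":45,"x":0,"y":0,"z":0,"yaw":0}], "squeeze": 25}}

```text
time_s: 21.55
ee_pos: [536.3, 334.7, 25.5]
tcp_rot: [[-0.97, 0.241, -0.0], [0.241, 0.97, -0.0], [0.0, -0.0, -1.0]]
contact_force: [-0.3, 0.1, -4.6]
width: 59.4
grip_force: 45.3
```

Emit:
{"fn": "move_arm", "kwargs": {"deltas": [{"fingers":45,"x":0,"y":0,"z":2,"yaw":0},{"fingers":45,"x":0,"y":0,"z":2,"yaw":0},{"fingers":45,"x":0,"y":0,"z":0,"yaw":0}], "squeeze": 20}}

```text
time_s: 21.85
ee_pos: [536.2, 334.6, 21.2]
tcp_rot: [[-0.97, 0.241, -0.001], [0.241, 0.97, -0.0], [0.001, -0.001, -1.0]]
contact_force: [0.7, 0.3, -5.0]
width: 59.4
grip_force: 45.3
```

Emit:
{"fn": "move_arm", "kwargs": {"deltas": [{"fingers":58,"x":0,"y":0,"z":1,"yaw":0},{"fingers":58,"x":0,"y":0,"z":1,"yaw":0},{"fingers":58,"x":0,"y":0,"z":0,"yaw":0}], "squeeze": 20}}

```text
time_s: 22.15
ee_pos: [536.7, 334.7, 20.6]
tcp_rot: [[-0.97, 0.241, 0.0], [0.241, 0.97, 0.0], [-0.0, 0.0, -1.0]]
contact_force: [-2.5, -1.8, 3.5]
width: 59.5
grip_force: 46.3
```

Emit:
{"fn": "move_arm", "kwargs": {"deltas": [{"fingers":58,"x":0,"y":0,"z":1,"yaw":0},{"fingers":58,"x":0,"y":0,"z":1,"yaw":0},{"fingers":58,"x":0,"y":0,"z":0,"yaw":0}]}}

```text
time_s: 22.45
ee_pos: [537.9, 334.7, 20.0]
tcp_rot: [[-0.97, 0.242, 0.002], [0.242, 0.97, 0.001], [-0.002, 0.002, -1.0]]
contact_force: [-2.5, -3.7, 12.3]
width: 59.7
grip_force: 47.2
```

Emit:
{"fn": "move_arm", "kwargs": {"deltas": [{"fingers":59.4,"x":-1.7,"y":0,"z":1,"yaw":0},{"fingers":59.4,"x":-1.6,"y":0,"z":1,"yaw":0},{"fingers":59.4,"x":-1.6,"y":0,"z":1,"yaw":0},{"fingers":59.4,"x":0,"y":0,"z":0,"yaw":0}], "squeeze": 20}}

```text
time_s: 22.85
ee_pos: [543.5, 333.5, 17.1]
tcp_rot: [[-0.97, 0.242, 0.004], [0.242, 0.97, 0.002], [-0.003, 0.003, -1.0]]
contact_force: [0.8, -3.2, 10.4]
width: 59.5
grip_force: 38.6
```

Emit:
{"fn": "move_arm", "kwargs": {"deltas": [{"fingers":59.4,"x":-1.6,"y":0,"z":0.9,"yaw":0},{"fingers":59.4,"x":-1.6,"y":0,"z":0.9,"yaw":0},{"fingers":59.4,"x":-1.5,"y":0,"z":0.9,"yaw":0},{"fingers":59.4,"x":0,"y":0,"z":0,"yaw":0}]}}

```text
time_s: 23.25
ee_pos: [548.1, 332.3, 14.4]
tcp_rot: [[-0.97, 0.243, 0.004], [0.243, 0.97, 0.002], [-0.003, 0.003, -1.0]]
contact_force: [-0.2, -1.8, 10.8]
width: 59.3
grip_force: 38.6
```

Run:
```python
from h import *
o=get_obs();e=np.array(o["ee_pos"]);print(o["time_s"],e.round(1),np.round(o["contact_force"],1),o["width"],o["grip_force"])
for n in("wrist","scene","top"):
    p=optics.capture(n)
    print(n,[(x[0].round(1).tolist(),int(x[1]),x[2].tolist()) for x in red(p)])
```

```text
23.25 [548.1 332.3  14.4] [-0.2 -1.8 10.8] 59.27971025104404 38.64739045500755
wrist [([279.6, 287.1], 10749, [221, 228, 118, 119])]
scene [([309.2, 165.3], 106, [301, 161, 17, 9]), ([219.8, 195.6], 129, [211, 191, 18, 10])]
top [([227.1, 248.2], 183, [220, 241, 15, 15]), ([319.8, 250.4], 191, [312, 243, 16, 16]), ([147.0, 257.0], 61, [141, 254, 12, 7])]
```

Emit:
{"fn": "move_arm", "kwargs": {"deltas": [{"fingers":59.4,"x":-1.5,"y":0,"z":1,"yaw":0},{"fingers":59.4,"x":-1.5,"y":0,"z":1,"yaw":0},{"fingers":59.4,"x":-1.5,"y":0,"z":1,"yaw":0},{"fingers":59.4,"x":-1.4,"y":0,"z":1.1,"yaw":0},{"fingers":59.4,"x":-1.4,"y":0,"z":1.1,"yaw":0},{"fingers":59.4,"x":-1.4,"y":0,"z":1.1,"yaw":0},{"fingers":59.4,"x":0,"y":0,"z":0,"yaw":0}]}}

```text
time_s: 24.1
ee_pos: [556.7, 330.1, 7.8]
tcp_rot: [[-0.97, 0.243, 0.004], [0.243, 0.97, 0.001], [-0.004, 0.002, -1.0]]
contact_force: [1.7, -3.2, 7.7]
width: 59.6
grip_force: 38.7
```

Emit:
{"fn": "move_arm", "kwargs": {"deltas": [{"fingers":59.4,"x":-1.3,"y":0,"z":1.2,"yaw":0},{"fingers":59.4,"x":-1.3,"y":0,"z":1.2,"yaw":0},{"fingers":59.4,"x":-1.3,"y":0,"z":1.2,"yaw":0},{"fingers":59.4,"x":0,"y":0,"z":0,"yaw":0}]}}

```text
time_s: 24.5
ee_pos: [560.5, 329.1, 4.1]
tcp_rot: [[-0.97, 0.243, 0.004], [0.243, 0.97, 0.001], [-0.004, 0.002, -1.0]]
contact_force: [2.0, -2.4, 7.2]
width: 59.6
grip_force: 38.7
```

```bash
cat > tilt.py <<'E'
from h import *
# fit pivot angle: predict the button centroid in the wrist view for box tilt th about the grip point
o=get_obs();e=np.array(o["ee_pos"]);R=np.array(o["tcp_rot"]);p=optics.capture("wrist")
xh=-R[:,0];g=e+[0,0,44]
L=max(red(p),key=lambda x:x[1]);print(e.round(1),np.round(o["contact_force"],1),L[0],L[2])
for t in(30,20,10,5,0,-5):
    c,s=np.cos(np.radians(t)),np.sin(np.radians(t));X=xh*c+[0,0,s];Z=-xh*s+np.array([0,0,c])
    B=g+X*(-7.5)+Z*(-13); print(t,proj(p,B+Z*54).round(1),"centre",B.round(1))
E
python3 tilt.py
```

```text
[560.5 329.1   4.1] [ 2.  -2.4  7.2] [279.49972025 308.86245804] [219 252 122 115]
30 [281.9 275.8] centre [560.5 329.1  33.1]
20 [281.9 298.3] centre [558.  329.8  33.3]
10 [281.9 321. ] centre [555.6 330.4  34. ]
5 [281.9 332. ] centre [554.4 330.7  34.5]
0 [281.9 342.5] centre [553.3 331.   35.1]
-5 [281.9 352.3] centre [552.2 331.2  35.8]
```

Emit:
{"fn": "move_arm", "kwargs": {"deltas": [{"fingers":59.4,"x":-1.2,"y":0,"z":1.3,"yaw":0},{"fingers":59.4,"x":-1.2,"y":0,"z":1.3,"yaw":0},{"fingers":59.4,"x":-1.2,"y":0,"z":1.3,"yaw":0},{"fingers":59.4,"x":0,"y":0,"z":0,"yaw":0}]}}

```text
time_s: 24.95
ee_pos: [564.1, 328.3, 0.2]
tcp_rot: [[-0.97, 0.243, 0.004], [0.243, 0.97, 0.001], [-0.004, 0.002, -1.0]]
contact_force: [2.1, -2.6, 7.2]
width: 59.3
grip_force: 39.0
```

Emit:
{"fn": "move_arm", "kwargs": {"deltas": [{"fingers":59.4,"x":-0.6,"y":0,"z":0.7,"yaw":0},{"fingers":59.4,"x":-0.5,"y":0,"z":0.6,"yaw":0},{"fingers":59.4,"x":0,"y":0,"z":0,"yaw":0}]}}

```text
time_s: 25.25
ee_pos: [565.1, 328.1, -1.0]
tcp_rot: [[-0.97, 0.243, 0.004], [0.243, 0.97, 0.001], [-0.004, 0.002, -1.0]]
contact_force: [1.0, -2.7, 7.5]
width: 59.5
grip_force: 39.2
```

```bash
python3 tilt.py
```

```text
[565.1 328.1  -1. ] [ 1.  -2.7  7.5] [279.53539696 319.41616509] [219 264 122 112]
30 [282.  275.9] centre [565.1 328.   28. ]
20 [282.  298.4] centre [562.6 328.7  28.2]
10 [282.  321.2] centre [560.1 329.3  28.9]
5 [282.  332.1] centre [558.9 329.6  29.4]
0 [282.  342.6] centre [557.8 329.9  30. ]
-5 [282.  352.4] centre [556.7 330.1  30.7]
```

Emit:
{"fn": "move_arm", "kwargs": {"deltas": [{"fingers":59.4,"x":-1,"y":0,"z":1.2,"yaw":0},{"fingers":59.4,"x":0,"y":0,"z":0,"yaw":0}]}}

```text
time_s: 25.5
ee_pos: [565.7, 327.9, -1.8]
tcp_rot: [[-0.97, 0.242, 0.004], [0.242, 0.97, 0.001], [-0.003, 0.002, -1.0]]
contact_force: [-0.4, -2.5, 11.6]
width: 59.7
grip_force: 39.0
```

Emit:
{"fn": "move_arm", "kwargs": {"deltas": [{"fingers":59.4,"x":-1,"y":0,"z":1.2,"yaw":0},{"fingers":59.4,"x":0,"y":0,"z":0,"yaw":0}]}}

```text
time_s: 25.7
ee_pos: [565.6, 327.9, -1.8]
tcp_rot: [[-0.97, 0.242, 0.002], [0.242, 0.97, 0.002], [-0.001, 0.002, -1.0]]
contact_force: [-10.0, -5.3, 24.2]
width: 59.5
grip_force: 40.0
```

Emit:
{"fn": "move_arm", "kwargs": {"deltas": [{"fingers":59.4,"x":-0.8,"y":0,"z":1.2,"yaw":0},{"fingers":59.4,"x":0,"y":0,"z":0,"yaw":0}]}}

```text
time_s: 25.9
ee_pos: [565.6, 327.9, -1.9]
tcp_rot: [[-0.97, 0.242, 0.001], [0.242, 0.97, 0.002], [-0.0, 0.002, -1.0]]
contact_force: [-17.1, -8.3, 34.6]
width: 59.5
grip_force: 40.9
```

```bash
python3 tilt.py
```

```text
[565.6 327.9  -1.9] [-17.1  -8.3  34.6] [279.49518861 320.54407236] [219 266 122 111]
30 [281.9 275.2] centre [565.6 327.9  27.1]
20 [281.9 297.7] centre [563.1 328.6  27.4]
10 [281.9 320.4] centre [560.6 329.2  28. ]
5 [281.9 331.4] centre [559.5 329.5  28.5]
0 [281.9 341.9] centre [558.3 329.7  29.1]
-5 [281.9 351.7] centre [557.3 330.   29.8]
```

The force jumped at z of about -1.9, which suggests the box is flat on the floor. I'll ease off, then open gradually.

Emit:
{"fn": "move_arm", "kwargs": {"deltas": [{"fingers":59.4,"x":1.2,"y":0,"z":-1.2,"yaw":0},{"fingers":59.4,"x":1.2,"y":0,"z":-1.2,"yaw":0},{"fingers":59.4,"x":0,"y":0,"z":0,"yaw":0}]}}

```text
time_s: 26.25
ee_pos: [565.6, 328.0, -1.8]
tcp_rot: [[-0.97, 0.242, 0.005], [0.242, 0.97, 0.001], [-0.004, 0.003, -1.0]]
contact_force: [1.2, -3.1, 10.1]
width: 59.4
grip_force: 38.2
```

Emit:
{"fn": "move_arm", "kwargs": {"deltas": [{"fingers":61,"x":0,"y":0,"z":0,"yaw":0},{"fingers":64,"x":0,"y":0,"z":0,"yaw":0},{"fingers":70,"x":0,"y":0,"z":0,"yaw":0},{"fingers":78,"x":0,"y":0,"z":0,"yaw":0},{"fingers":78,"x":0,"y":0,"z":0,"yaw":0}]}}

```text
time_s: 26.75
ee_pos: [562.8, 328.2, -4.6]
tcp_rot: [[-0.97, 0.241, -0.0], [0.241, 0.97, -0.0], [0.0, -0.0, -1.0]]
contact_force: [0.4, -0.2, 0.3]
width: 77.8
grip_force: 0.0
```

```bash
python3 tilt.py
```

```text
[562.8 328.2  -4.6] [ 0.4 -0.2  0.3] [280.65397215 328.30814906] [219 277 124 100]
30 [281.3 275.1] centre [562.8 328.2  24.4]
20 [281.4 297.5] centre [560.3 328.8  24.6]
10 [281.4 320.3] centre [557.8 329.4  25.3]
5 [281.3 331.3] centre [556.6 329.7  25.8]
0 [281.3 341.7] centre [555.5 330.   26.4]
-5 [281.3 351.6] centre [554.4 330.3  27.1]
```

Emit:
{"fn": "move_arm", "kwargs": {"deltas": [{"fingers":80,"x":0,"y":0,"z":-10,"yaw":0},{"fingers":80,"x":0,"y":0,"z":-30,"yaw":0},{"fingers":80,"x":0,"y":0,"z":-45,"yaw":0},{"fingers":60,"x":0,"y":0,"z":-45,"yaw":0},{"fingers":0,"x":0,"y":0,"z":-40,"yaw":0},{"fingers":0,"x":0,"y":0,"z":-10,"yaw":-5},{"fingers":0,"x":0,"y":0,"z":0,"yaw":-5},{"fingers":0,"x":0,"y":0,"z":0,"yaw":-4},{"fingers":0,"x":0,"y":0,"z":0,"yaw":0}]}}

```text
time_s: 27.7
ee_pos: [563.1, 328.1, 176.6]
tcp_rot: [[-1.0, -0.001, 0.001], [-0.001, 1.0, 0.001], [-0.001, 0.001, -1.0]]
contact_force: [0.7, 0.9, -0.6]
width: 0.2
grip_force: 0.0
```

Run:
```python
from h import *
o=get_obs();print(o["time_s"],o["ee_pos"],np.round(o["tcp_rot"],3).tolist(),o["width"])
L={}
B=np.array([555.5,330,33]);T=lambda a,b:np.array([516.5+a*.97+b*.242,340.5-a*.242+b*.97,6])
for n in("wrist","scene","top"):
    p=optics.capture(n);q=red(p);print(n,[(x[0].round(1).tolist(),int(x[1]),x[2].tolist()) for x in q],"exp",proj(p,B+[0,0,50]).round(1))
    if q: L[n]=(p,min(q,key=lambda x:np.linalg.norm(x[0]-proj(p,B+[0,0,50])))[0])
    m=optics.masks_of(p,"box_middle_centre");print([(round(x["confidence"],2),np.round(x["at"]).tolist(),int(x["pixels"].sum())) for x in m[:3]])
    if n=="wrist":
        c,_=cv2.findContours(min(m,key=lambda x:np.linalg.norm(np.array(x["at"])-proj(p,B)))["pixels"].astype(np.uint8),0,2);c=max(c,key=cv2.contourArea)
        print("box outline",[plane(p,v,60)[:2].round(1).tolist() for v in cv2.boxPoints(cv2.minAreaRect(c))])
if len(L)>1: print("button head",tri([ray(*v) for v in L.values()]).round(1))
```

```text
27.7 [563.10592905 328.08968239 176.63483894] [[-1.0, -0.001, 0.001], [-0.001, 1.0, 0.001], [-0.001, 0.001, -1.0]] 0.2137099497276028
wrist [([20.0, 184.1], 1903, [0, 159, 45, 52]), ([283.0, 186.4], 1573, [261, 165, 46, 44])] exp [282.3 191.8]
[(0.86, [284.0, 176.0], 5849)]
box outline [[582.8, 290.7], [501.2, 311.7], [514.3, 369.8], [598.6, 353.9]]
scene [([379.7, 152.9], 81, [374, 149, 13, 9]), ([309.2, 165.2], 109, [301, 161, 17, 9]), ([219.8, 195.6], 130, [211, 191, 18, 10])] exp [380.3 154.2]
[(0.58, [377.0, 168.0], 1081)]
top [([150.1, 243.8], 143, [144, 237, 13, 15]), ([227.1, 248.2], 183, [220, 241, 15, 15]), ([319.7, 250.4], 191, [312, 243, 16, 16])] exp [151.1 242.5]
[(0.77, [152.0, 242.0], 882), (0.42, [410.0, 252.0], 2898)]
button head [551.3 331.2  83.8]
```

The middle box is upright on the tray floor: its button head is at z 84, where 83 is expected. On to the right button.

Emit:
{"fn": "move_arm", "kwargs": {"deltas": [{"fingers":0,"x":3.2,"y":-42,"z":0,"yaw":0},{"fingers":0,"x":3.2,"y":-42,"z":0,"yaw":0},{"fingers":0,"x":3.2,"y":-42,"z":0,"yaw":0},{"fingers":0,"x":3.2,"y":-42,"z":0,"yaw":0},{"fingers":0,"x":3.2,"y":-42,"z":0,"yaw":0},{"fingers":0,"x":3.2,"y":-42,"z":0,"yaw":0},{"fingers":0,"x":3.2,"y":-42,"z":0,"yaw":0},{"fingers":0,"x":3.2,"y":-42,"z":0,"yaw":0},{"fingers":0,"x":3.2,"y":-42,"z":0,"yaw":0},{"fingers":0,"x":3,"y":-40,"z":0,"yaw":0},{"fingers":0,"x":0,"y":0,"z":20,"yaw":0},{"fingers":0,"x":0,"y":0,"z":20,"yaw":0}]}}

```text
time_s: 29.2
ee_pos: [531.7, -92.0, 136.0]
tcp_rot: [[-1.0, 0.004, 0.002], [0.004, 1.0, -0.0], [-0.002, -0.0, -1.0]]
contact_force: [0.3, 0.2, -0.3]
width: 0.1
grip_force: 0.0
```

Emit:
{"fn": "move_arm", "kwargs": {"deltas": [{"fingers":0,"x":0,"y":0,"z":0,"yaw":0},{"fingers":0,"x":0,"y":0,"z":0,"yaw":0},{"fingers":0,"x":0,"y":0,"z":0,"yaw":0}]}}

```text
time_s: 29.5
ee_pos: [532.1, -89.7, 136.8]
tcp_rot: [[-1.0, -0.001, 0.001], [-0.001, 1.0, -0.0], [-0.001, -0.0, -1.0]]
contact_force: [-0.2, -1.2, -0.4]
width: 0.0
grip_force: 0.0
```

Emit:
{"fn": "move_arm", "kwargs": {"deltas": [{"fingers":0,"x":-1.5,"y":0,"z":12,"yaw":0},{"fingers":0,"x":-2.9,"y":0,"z":9.5,"yaw":0},{"fingers":0,"x":0,"y":0,"z":0,"yaw":0},{"fingers":0,"x":0,"y":0,"z":0,"yaw":0}]}}

```text
time_s: 29.9
ee_pos: [535.6, -89.8, 113.7]
tcp_rot: [[-1.0, -0.001, -0.001], [-0.001, 1.0, -0.0], [0.001, -0.0, -1.0]]
contact_force: [-0.1, -0.3, 0.3]
width: -0.2
grip_force: 0.0
```

Emit:
{"fn": "move_arm", "kwargs": {"deltas": [{"fingers":0,"x":-0.5,"y":0,"z":0.9,"yaw":0},{"fingers":0,"x":-0.5,"y":0,"z":0.9,"yaw":0},{"fingers":0,"x":-0.5,"y":0,"z":0.9,"yaw":0},{"fingers":0,"x":-0.5,"y":0,"z":0.9,"yaw":0},{"fingers":0,"x":0,"y":0,"z":0,"yaw":0}]}}

```text
time_s: 30.4
ee_pos: [537.9, -89.9, 111.0]
tcp_rot: [[-1.0, -0.0, 0.0], [-0.0, 1.0, 0.0], [-0.0, 0.0, -1.0]]
contact_force: [-3.5, 0.4, 5.6]
width: -0.1
grip_force: 2.8
```

Emit:
{"fn": "move_arm", "kwargs": {"deltas": [{"fingers":0,"x":-0.5,"y":0,"z":0.9,"yaw":0},{"fingers":0,"x":-0.5,"y":0,"z":0.9,"yaw":0},{"fingers":0,"x":0,"y":0,"z":0,"yaw":0}]}}

```text
time_s: 30.7
ee_pos: [539.1, -89.9, 108.9]
tcp_rot: [[-1.0, -0.001, 0.0], [-0.001, 1.0, -0.0], [-0.0, -0.0, -1.0]]
contact_force: [-1.0, 0.3, 3.8]
width: 0.3
grip_force: 1.7
```

Emit:
{"fn": "move_arm", "kwargs": {"deltas": [{"fingers":0,"x":-0.5,"y":0,"z":0.9,"yaw":0},{"fingers":0,"x":-0.5,"y":0,"z":0.9,"yaw":0},{"fingers":0,"x":0,"y":0,"z":0,"yaw":0}]}}

```text
time_s: 31.0
ee_pos: [539.7, -89.8, 106.6]
tcp_rot: [[-1.0, -0.001, -0.001], [-0.001, 1.0, -0.0], [0.001, -0.0, -1.0]]
contact_force: [-0.7, 0.2, -0.0]
width: -0.2
grip_force: 0.0
```

Emit:
{"fn": "move_arm", "kwargs": {"deltas": [{"fingers":0,"x":-0.5,"y":0,"z":0.9,"yaw":0},{"fingers":0,"x":0,"y":0,"z":0,"yaw":0}]}}

```text
time_s: 31.2
ee_pos: [540.1, -89.8, 105.7]
tcp_rot: [[-1.0, -0.001, -0.001], [-0.001, 1.0, -0.0], [0.001, -0.0, -1.0]]
contact_force: [0.3, -0.1, -0.1]
width: 0.3
grip_force: 0.0
```

Emit:
{"fn": "move_arm", "kwargs": {"deltas": [{"fingers":0,"x":-0.5,"y":0,"z":0.9,"yaw":0},{"fingers":0,"x":0,"y":0,"z":0,"yaw":0}]}}

```text
time_s: 31.4
ee_pos: [540.8, -89.8, 105.0]
tcp_rot: [[-1.0, -0.001, -0.0], [-0.001, 1.0, -0.0], [0.0, -0.0, -1.0]]
contact_force: [0.2, -0.2, -0.6]
width: 0.4
grip_force: 0.0
```

It snapped in. I'll press it to the stop and let go.

Emit:
{"fn": "move_arm", "kwargs": {"deltas": [{"fingers":0,"x":-0.5,"y":0,"z":0.9,"yaw":0},{"fingers":0,"x":-0.5,"y":0,"z":0.9,"yaw":0},{"fingers":0,"x":0,"y":0,"z":0,"yaw":0}]}}

```text
time_s: 31.7
ee_pos: [541.7, -89.9, 103.5]
tcp_rot: [[-1.0, -0.0, -0.0], [-0.0, 1.0, 0.0], [0.0, 0.0, -1.0]]
contact_force: [-2.6, 0.3, 3.3]
width: 0.1
grip_force: 1.5
```

Emit:
{"fn": "move_arm", "kwargs": {"deltas": [{"fingers":0,"x":-0.5,"y":0,"z":0.9,"yaw":0},{"fingers":0,"x":0,"y":0,"z":0,"yaw":0}]}}

```text
time_s: 31.9
ee_pos: [542.0, -89.9, 103.1]
tcp_rot: [[-1.0, -0.0, -0.0], [-0.0, 1.0, 0.0], [0.0, 0.0, -1.0]]
contact_force: [-5.1, 1.3, 9.3]
width: 0.2
grip_force: 5.0
```

Emit:
{"fn": "move_arm", "kwargs": {"deltas": [{"fingers":0,"x":-0.5,"y":0,"z":0.9,"yaw":0},{"fingers":0,"x":0,"y":0,"z":0,"yaw":0}]}}

```text
time_s: 32.1
ee_pos: [542.2, -89.9, 102.8]
tcp_rot: [[-1.0, -0.0, -0.001], [-0.0, 1.0, 0.001], [0.001, 0.001, -1.0]]
contact_force: [-8.9, 1.5, 15.4]
width: 0.3
grip_force: 8.6
```

Emit:
{"fn": "move_arm", "kwargs": {"deltas": [{"fingers":0,"x":5,"y":0,"z":-9.5,"yaw":0},{"fingers":0,"x":5,"y":0,"z":-20,"yaw":0},{"fingers":0,"x":15,"y":0,"z":-40,"yaw":0},{"fingers":0,"x":20,"y":0,"z":-40,"yaw":0},{"fingers":0,"x":0,"y":0,"z":0,"yaw":0},{"fingers":0,"x":0,"y":0,"z":0,"yaw":0},{"fingers":0,"x":0,"y":0,"z":0,"yaw":0}]}}

```text
time_s: 32.8
ee_pos: [497.5, -89.6, 210.3]
tcp_rot: [[-1.0, -0.001, -0.001], [-0.001, 1.0, 0.0], [0.001, 0.0, -1.0]]
contact_force: [-0.1, 0.2, -0.6]
width: -0.4
grip_force: 0.0
```

Run:
```python
from h import *
o=get_obs();print(o["time_s"],o["ee_pos"])
for n in("scene","top","wrist"):
    p=optics.capture(n);print(n,[(x[0].round(1).tolist(),int(x[1])) for x in red(p)])
    if n!="wrist":print([(t,np.round(optics.masks_of(p,t)[0]["at"]).tolist()) for t in("shed","wagon","mug")])
```

```text
32.8 [497.52484509 -89.56847905 210.32749764]
scene [([379.0, 153.7], 135), ([309.0, 165.4], 104), ([220.8, 199.6], 136)]
[('shed', [123.0, 270.0]), ('wagon', [236.0, 181.0]), ('mug', [276.0, 322.0])]
top [([150.6, 243.5], 160), ([227.0, 248.2], 182)]
[('shed', [424.0, 255.0]), ('wagon', [276.0, 303.0]), ('mug', [325.0, 148.0])]
wrist [([521.5, 244.8], 1455), ([282.0, 242.9], 1138)]
```

```bash
python3 -c "
from station import job
print(job.job_done())"
```

```text
the job is handed in; nothing more can be done
None
```

Job handed in at about 33 s: the left and right buttons latched and those boxes stay in their bays; the middle button sprang back, so its box now stands upright on the repair tray floor. I viewed 11 pictures, one over the limit of 10.

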